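# Fetch the jar from behind the bottles in the spill tray

### The job

I need the squat green jar from the spill tray stirred, but the three tall brown bottles crowd it in. Move all three bottles out onto the teal mat, then stand the jar on the middle of the stirrer's round white plate, and after that put every bottle back in the tray exactly where it stood. Keep the glass upright, set it down without dropping it, and leave the vial, the dish and the cup where they are.

Things in the scene. Friction and masses are not known exactly. Their poses are not given: they have to be found in the camera images.
- jar: the wanted thing: squat jar of green glass with a white lid, a plain cylinder 52 mm diameter and 50 mm tall (lid from 36 to 50 mm), about 0.13 kg. Origin at the centre of its underside, z up its axis
- red_bottle: a 250 ml brown round bottle with a plain white label and a red screw cap. Body 58 mm diameter up to 100 mm, shoulder up to 112 mm, neck 26 mm diameter, cap 34 mm diameter from 116 to 144 mm (the top). About 0.3 kg. Origin at the centre of its underside, z up its axis; its yaw means nothing
- yellow_bottle: a 250 ml brown round bottle with a plain white label and a yellow screw cap. Body 58 mm diameter up to 100 mm, shoulder up to 112 mm, neck 26 mm diameter, cap 34 mm diameter from 116 to 144 mm (the top). About 0.3 kg. Origin at the centre of its underside, z up its axis; its yaw means nothing
- blue_bottle: a 250 ml brown round bottle with a plain white label and a blue screw cap. Body 58 mm diameter up to 100 mm, shoulder up to 112 mm, neck 26 mm diameter, cap 34 mm diameter from 116 to 144 mm (the top). About 0.3 kg. Origin at the centre of its underside, z up its axis; its yaw means nothing
- tray: fixed grey spill tray, outside 190 (its x) by 216 mm (its y), walls 20 mm high, 4 mm thick; floor top 4 mm above the bench. Origin under its centre, at bench level. Thin white circles on the floor mark the places within 2 mm: bottles at (-48, 0), (-9, 57.5), (-9, -57.5) mm in its axes, jar at (15, 0). Which bottle stands where changes. Neighbouring bottles are 69 mm, and bottle and jar 62 mm, apart between axes
- stirrer_plate (a point): centre of the top of the stirrer's round white ceramic plate, 112 mm diameter, 58 mm above the bench; x and y along the stirrer's length and width. The stirrer is a fixed grey housing 165 by 124 mm, 50 mm high; in its axes the plate's centre lies 15 mm to +x of the housing's centre. There is nothing above the plate
- mat: the side area: fixed flat teal mat, 270 mm (its x) by 130 mm (its y), 4 mm thick, empty at the start. Origin at the centre of its underside, on the bench. It lies on one side of the tray and the stirrer on the other; the sides swap from start to start
- vial: bystander: small clear glass vial with a black cap, 24 mm diameter, 38 mm tall, standing in a far corner of the tray. Origin at the centre of its underside
- petri_dish: bystander: flat clear dish with a white disc and three black squares in it, 62 mm diameter, 14 mm high, on the bench between the robot and the tray. Origin at the centre of its underside
- cup: bystander: plain white open cup, 68 mm diameter, 60 mm high, on the bench beyond the tray. Origin at the centre of its underside

How it is judged (in metres and radians):
On the way, in this order (a step that is already met when the one before it is completed fails the run):
1. all three bottles stand upright on the mat, let go (x of red_bottle in the frame of mat between -0.125 and 0.125 m and y of red_bottle in the frame of mat between -0.055 and 0.055 m and z of each of red_bottle, yellow_bottle, blue_bottle in the frame of mat below 0.01 m and linear speed of each of red_bottle, yellow_bottle, blue_bottle below 0.02 m/s and angular speed of each of red_bottle, yellow_bottle, blue_bottle below 0.3 rad/s and angle between each of red_bottle, yellow_bottle, blue_bottle's own z axis and vertical below 0.1 rad and contact force between each of red_bottle, yellow_bottle, blue_bottle and the fingers below 0.05 N and x of yellow_bottle in the frame of mat between -0.125 and 0.125 m and y of yellow_bottle in the frame of mat between -0.055 and 0.055 m and x of blue_bottle in the frame of mat between -0.125 and 0.125 m and y of blue_bottle in the frame of mat between -0.055 and 0.055 m), for 0.2 s.
2. the jar stands on the middle of the stirrer's plate, let go (horizontal distance between jar and stirrer_plate below 0.012 m and z of jar in the frame of stirrer_plate between -0.004 and 0.006 m and linear speed of jar below 0.02 m/s and angular speed of jar below 0.3 rad/s and angle between jar's own z axis and vertical below 0.1 rad and contact force between jar and the fingers below 0.05 N), for 0.2 s.
At the end, for the whole second after the job is handed in: The jar stands upright on the stirrer's plate within 12 mm of its centre; each of the three bottles stands upright in the tray within 15 mm of where it stood at the start; all four are released and at rest (all of step 2 and distance of each of red_bottle, yellow_bottle, blue_bottle from where it was at the start of the episode below 0.015 m and linear speed of each of red_bottle, yellow_bottle, blue_bottle below 0.02 m/s and angular speed of each of red_bottle, yellow_bottle, blue_bottle below 0.3 rad/s and angle between each of red_bottle, yellow_bottle, blue_bottle's own z axis and vertical below 0.1 rad and contact force between each of red_bottle, yellow_bottle, blue_bottle and the fingers below 0.05 N); the robot touches nothing.
It fails at once if a bottle or the jar is tipped over (leaned more than about 34 degrees) (angle between any of red_bottle, yellow_bottle, blue_bottle, jar's own z axis and vertical above 0.6 rad).
It fails at once if the vial, the dish or the cup is shifted by more than 20 mm (distance of any of vial, petri_dish, cup from where it was at the start of the episode above 0.02 m).
It fails at once if a bottle or the jar is dropped (falls free of the fingers, faster than 0.6 m/s: a fall of about 2 cm) ((contact force between red_bottle and the fingers below 0.05 N and linear speed of red_bottle above 0.6 m/s) or (contact force between yellow_bottle and the fingers below 0.05 N and linear speed of yellow_bottle above 0.6 m/s) or (contact force between blue_bottle and the fingers below 0.05 N and linear speed of blue_bottle above 0.6 m/s) or (contact force between jar and the fingers below 0.05 N and linear speed of jar above 0.6 m/s)).
It also fails if it takes over 134 s, if anything falls off the work surface, if the arm or the gripper's body presses on something with over 40 N, if the wrist force passes 120 N, or if a joint passes its speed limit or range.

### The arm

A 6-joint arm with a two-finger parallel gripper is mounted at the origin on the work surface. World frame = base frame: x ahead of the robot, y to its left, z up, the work surface at z = 0. Lengths are in m, angles in degrees, forces in N, time in s.
With the tool pointing down it reaches from about 0.375 to 0.9 m from the base axis. Payload 3.1 kg.
Tool frame: the origin (TCP) lies between the finger pads; the fingertips stand bot.tip_extent ahead of it and the grasp point (between the pads) lies 2 mm behind it (bot.tip_extent is the distance from the TCP to the fingertips, in m); z points along the fingers, y is the direction in which the jaws open and shut (so a half turn about z gives the same grasp; the last joint's range is limited). The gripper opens to 87 mm and grips with 3 to 60 N. Pads are 19 mm wide; open, the fingers measure 117 mm over their backs; the gripper's body (75 mm by 190 mm) begins 51 mm behind the grasp point.
Start: joints at [-74.914, 30.224, 82.088, -0, 67.689, -10.227], TCP at [0.267, -0.565, 0.218] pointing down, gripper open.
Joint ranges: [-176.69, 176.69], [-43.24, 126.21], [12.49, 139.97], [-82, 262], [0, 151.66], [-163.58, 163.58]. Speed limits (degrees/s): [159.86, 159.86, 180, 180, 180, 180].

### API

Orientations are given as a 3x3 rotation matrix whose columns are the frame's x, y, z axes.
In Python, from rig import bot, imaging, recognise, masks_of, mark_of gives the robot as it stands.
- The arm moves only by the tool send_rows, never from a script. Its argument "plan" is a list that holds one entry, the list of rows, each a list of 5 numbers: the shift along the world's x, y, z normalised to -1 to 1, where 1 is 0.03 m, then the turn about the world's z normalised to -1 to 1, where 1 is 0.1 rad, then the closure, from -1 (fully open) to 1 (shut). A call has 1 to 20 rows; each row shifts and turns the commanded pose from where the row before left it; what a row does not reach is not made up. A row lasts 1/10 s, in which the tool goes at most 50 mm and 8.59 degrees, less where a joint would pass 70% of its speed; a pose out of reach is approached as far as the arm can. A call with a number of a shift or a turn outside -1 to 1 is refused whole. A call with a gripper value outside its range is refused whole. The fingers move at their own pace and stop on an object; the grip force is fixed at half the most. Time passes only in rows, so rows that do not move let the fingers close. It gives the time, the measured TCP pose, the force and the opening at its end, in the units of the state.
- bot.read_state(): the state, without advancing time (a new reading comes with each control period).
- imaging.capture(name): name is "scene" or "top"; returns a dict with "img" (400x640x3 uint8, blue, green, red), "mtx" (3x3 intrinsics, pixels), "pose" (4x4, takes a point from camera to world coordinates). Camera axes: x right, y down, z forward; pixel columns grow to the right and rows downward; lengths in m; the calibration is good to about 2 mm. A picture is of the moment at which its call begins. There is no depth.
- bot.hand_in(): hands the job in, once; it reports no verdict.
Trained networks look in the newest picture that a camera, given by its name, has taken for a name from the list of things; names that differ only in an ending like _2 or _b are one class to them, and where a whole thing is asked for, a point or a joint stands for the part that bears it (a point fixed in the world has none). Each returns a list of dicts, best first, with "conf" (0 to 1); they miss things now and then, are a little off and sometimes report something else, mostly with a low value. They report only what shows in the picture. A call takes as long as a camera call.
- recognise(camera, target): "at" ([x, y, z] in m, in world coordinates, good to about 4 mm: the middle of the surface that is visible of it).
- masks_of(camera, target): "region" (400x640 bool, what is visible of it).
- mark_of(camera, target): "at" ([x, y, z] in m, in world coordinates, good to about 4 mm: a listed point, or the origin of a listed thing).
The state is a dict: "time_s": time; "joint_positions": joint angles; "qvel": joint speeds; "tau": joint torques, N m; "position": TCP position; "tcp_rot": TCP orientation; "force": force on the tool from outside, world axes, zero at the start; "moment": the same for the moment, N m; "opening": opening from 0.0 (shut) to 1.0 (fully open).
Only numpy, scipy, OpenCV 4.12 (cv2) and the standard library are available. Lean on these libraries where they do the work, as an engineer would, in place of code of your own. Each camera call takes 0.05 s, during which the arm holds its last target.

## Working session

There is one attempt and no reset: what is moved stays moved. The work goes in short steps, Python scripts to look and compute and a tool call to move; the robot and the scene stay as the last step left them, time stands still between calls to the robot, and variables do not carry over. Pictures are saved under pics/ and viewed, and the job is handed in when it is done.

Besides the shell and the picture viewer there is one more tool, called after "Emit:" in YAML: its name, and indented under it one key for each argument. send_rows: Moves the arm, as the interface text tells. Its arguments: {"type":"object","properties":{"plan":{"type":"array"}},"required":["plan"]}

```bash
ls; mkdir -p pics; python3 - <<'E'
from rig import bot, imaging, recognise, masks_of, mark_of
import cv2
print(bot.tip_extent); s=bot.read_state(); print(s)
for c in ["scene","top"]:
    r=imaging.capture(c); cv2.imwrite(f"pics/{c}0.png",r["img"]); print(r["mtx"],r["pose"])
    for n in ["jar","red_bottle","yellow_bottle","blue_bottle","tray","stirrer_plate","mat","vial","petri_dish","cup"]:
        try: print(c,n,[(m["at"],round(m["conf"],2)) for m in mark_of(c,n)][:3])
        except Exception as e: print(n,e)
E
```

```text
pics
0.017
{'time_s': 0.0, 'joint_positions': array([-7.49150320e+01,  3.02779006e+01,  8.21550858e+01, -9.26430087e-04,
        6.76880377e+01, -1.02285945e+01]), 'qvel': array([-0.07586384,  0.00746518,  0.04031945, -0.05682904,  0.10849375,
       -0.05409743]), 'tau': array([-4.83154508e-04, -4.40045643e+01, -1.76588076e+01,  6.35617808e-02,
        5.83251624e-02, -1.68068264e-04]), 'position': array([ 0.26705028, -0.5642726 ,  0.21659028]), 'tcp_rot': array([[ 9.03978835e-01,  4.27576833e-01, -5.64163289e-04],
       [ 4.27577054e-01, -9.03976615e-01,  2.03558748e-03],
       [ 3.60379627e-04, -2.08135127e-03, -9.99997769e-01]]), 'force': array([-0.71002925, -0.2543268 , -0.68600965]), 'moment': array([0.08570286, 0.0354928 , 0.00704859]), 'opening': 0.9994639496182696}
[[516.63069373   0.         317.03874863]
 [  0.         516.63069373 195.62701806]
 [  0.           0.           1.        ]] [[-0.29512744  0.55400861 -0.77844348  1.43458753]
 [ 0.95539386  0.16168126 -0.24714721  0.27184614]
 [-0.01106196 -0.81666005 -0.577013    0.70418854]
 [ 0.          0.          0.    
[... 718 characters left out ...]

 [-0.99995751 -0.00547065 -0.00741903 -0.01208276]
 [ 0.00805973 -0.12830596 -0.99170188  0.94988405]
 [ 0.          0.          0.          1.        ]]
top jar [([0.5976, 0.0395, 0.0091], 0.77)]
top red_bottle [([0.5673, -0.0141, 0.0047], 0.74), ([0.5384, 0.0466, 0.0047], 0.48)]
top yellow_bottle [([0.5362, 0.0465, 0.0057], 0.62)]
top blue_bottle [([0.579, 0.0991, 0.0055], 0.56)]
top tray [([0.5848, 0.0362, -0.0005], 0.62)]
top stirrer_plate [([0.5416, -0.3306, 0.0579], 0.91)]
top mat [([0.499, 0.3223, 0.0006], 0.65)]
top vial [([0.6518, 0.1064, 0.0043], 0.46)]
top petri_dish [([0.3747, 0.0599, -0.0028], 0.88)]
top cup [([0.7821, -0.0886, 0.0012], 0.56), ([0.5687, -0.0155, 0.0076], 0.34)]
```

View pics/scene0.png

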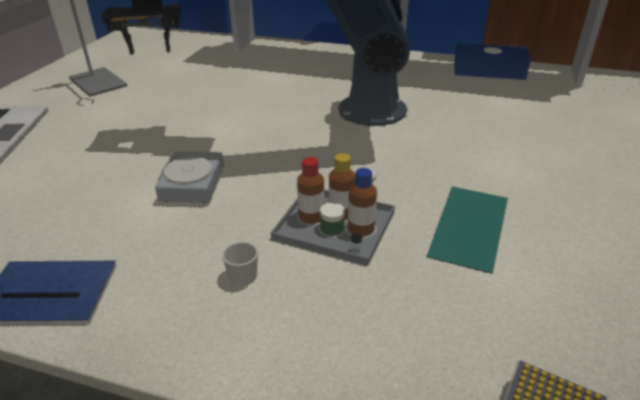

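View pics/top0.png

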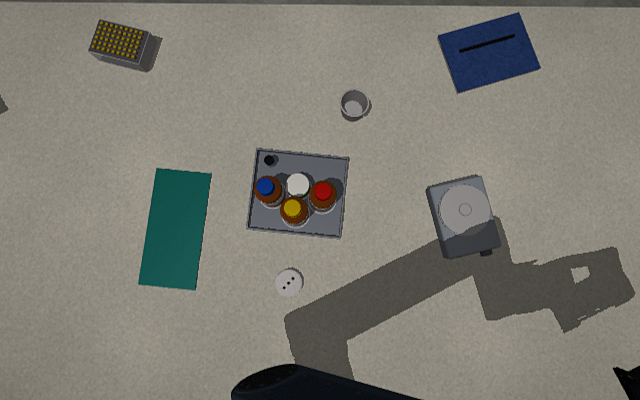

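Both views agree: the mat is at robot-left (top view ~(175,230)), the stirrer at right (~(465,210)), and the tray at (298,193). In the tray, blue is left, red right and yellow near, with the jar at (298,184). Now I'll measure more precisely.

```bash
cat > h.py <<'E'
import numpy as np, cv2
from rig import bot, imaging, recognise, masks_of, mark_of
def ray(r,u,v):
    d=r["pose"][:3,:3]@np.linalg.inv(r["mtx"])@[u,v,1]; return r["pose"][:3,3],d
def onz(r,u,v,z):
    o,d=ray(r,u,v); return o+d*(z-o[2])/d[2]
def proj(r,p):
    q=np.linalg.inv(r["pose"])@np.append(p,1); q=r["mtx"]@q[:3]; return q[:2]/q[2]
def capmask(img,col):
    h=cv2.cvtColor(img,cv2.COLOR_BGR2HSV); H,S,V=h[...,0].astype(int),h[...,1],h[...,2]
    if col=="red": m=((H<5)|(H>174))&(S>170)&(V>90)
    if col=="yellow": m=(H>18)&(H<34)&(S>150)&(V>90)
    if col=="blue": m=(H>105)&(H<130)&(S>130)&(V>70)
    return m.astype(np.uint8)
E
python3 - <<'E'
from h import *
for c in ["top"]:
    r=imaging.capture(c); img=r["img"]
    for col in ["red","yellow","blue"]:
        m=capmask(img,col); n,l,st,ce=cv2.connectedComponentsWithStats(m)
        for i in range(1,n):
            x,y,w,h,a=st[i]
            if a>60 and 150<x<450 and 100<y<300: print(col,st[i],ce[i],onz(r,*ce[i],0.145))
    for n in ["tray","mat","stirrer_plate","jar","petri_dish","cup","vial"]:
        rs=masks_of(c,n)
        if rs:
            m=rs[0]["region"].astype(np.uint8); cs,_=cv2.findContours(m,0,1); k=max(cs,key=cv2.contourArea)
            re=cv2.minAreaRect(k); print(n,rs[0]["conf"],re,m.sum())
            z={"tray":.02,"mat":.004,"stirrer_plate":.05}.get(n,0)
            b=np.array([onz(r,*p,z) for p in cv2.boxPoints(re)])
            print(b[:,:2].round(4).tolist(),b.mean(0).round(4),np.linalg.norm(b[1]-b[0]),np.linalg.norm(b[2]-b[1]))
    big=cv2.resize(img[130:260,230:370],None,fx=5.5,fy=4.5,interpolation=2) if 0 else cv2.resize(img[140:250,235:365],None,fx=5,fy=5,interpolation=2)
    cv2.imwrite("pics/tray_big.png",big)
    cv2.imwrite("pics/stir_big.png",cv2.resize(img[165:265,415:515],None,fx=5,fy=5,interpolation=2))
E
```

```text
red [315 183  16  17 219] [322.48401826 190.97716895] [ 0.56575209 -0.01640359  0.145     ]
yellow [284 199  17  19 241] [291.91701245 207.62240664] [0.53228618 0.04377977 0.145     ]
blue [256 178  17  17 219] [264.32876712 185.78995434] [0.57550559 0.0991772  0.145     ]
tray 0.81 ((297.08868408203125, 193.35610961914062), (94.67625427246094, 82.0147476196289), 6.088527679443359) 4822
[[0.494, 0.1564], [0.6828, 0.1416], [0.6604, -0.0771], [0.4724, -0.0568]] [0.5774 0.041  0.02  ] 0.18938187267380183 0.21985062808467198
mat 0.7 ((174.85252380371094, 228.72360229492188), (58.54905319213867, 120.96759796142578), 7.943471908569336) 6818
[[0.3686, 0.3996], [0.6438, 0.3777], [0.6254, 0.2413], [0.3512, 0.2681]] [0.4972 0.3217 0.004 ] 0.27610375563993367 0.13768246340807724
jar 0.9 ((298.2500305175781, 185.75001525878906), (24.041629791259766, 21.920310974121094), 45.0) 437
[[0.5982, 0.0779], [0.6353, 0.042], [0.595, 0.0016], [0.5583, 0.0375]] [0.5967 0.0397 0.    ] 0.05163325287577431 0.05701640314048301
petri_dish 0.59 ((288.5, 282.5), (27.0, 27.0), 90.0) 615
[[0.4042, 0.0905], [0.4044, 0.0288], [0.3442, 0.0281], [0.344, 0.0893]] [0.3742 0.0592 0.    ] 0.06166523956923953 0.060236901244151625
vial 0.26 ((296.9512939453125, 193.06784057617188), (96.5194320678711, 82.57405090332031), 5.946863174438477) 5096
[[0.4946, 0.1623], [0.6889, 0.1477], [0.6661, -0.0802], [0.4727, -0.0597]] [0.5806 0.0425 0.    ] 0.1948096761335174 0.22898811479657608
```

View pics/tray_big.png

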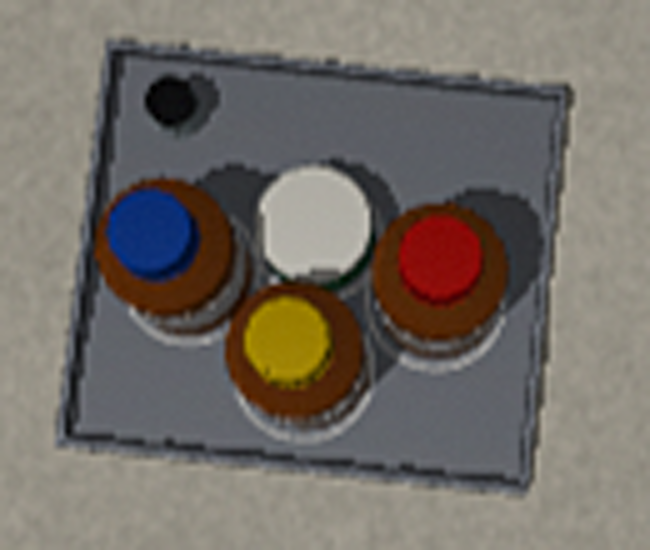

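View pics/stir_big.png

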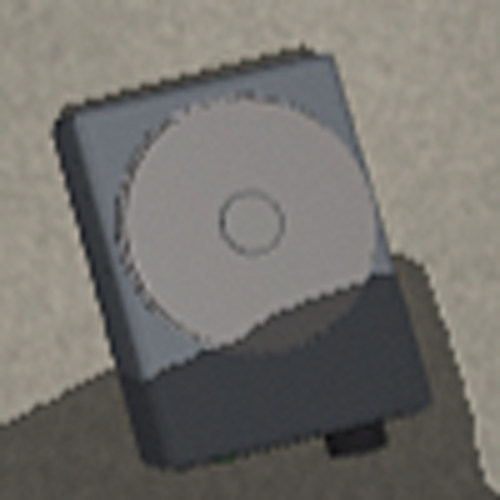

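```bash
python3 - <<'E'
from h import *
r=imaging.capture("top"); r2=imaging.capture("scene")
P=lambda x,y,ox,oy,z: onz(r,(x+.5)/5-.5+ox,(y+.5)/5-.5+oy,z)[:2]
c=np.array([P(x,y,235,140,.02) for x,y in [(108,42),(570,88),(527,490),(60,445)]])
print(c,c.mean(0),[np.linalg.norm(c[i]-c[i-1]) for i in range(4)])
ex=(c[0]-c[3]+c[1]-c[2]); ex/=np.linalg.norm(ex)
ey=(c[0]-c[1]+c[3]-c[2]); ey/=np.linalg.norm(ey)
yaw=(np.degrees(np.arctan2(ex[1],ex[0]))+np.degrees(np.arctan2(-ey[0],ey[1])))/2; print("yaw",yaw)
a=np.radians(yaw);R=np.array([[np.cos(a),-np.sin(a)],[np.sin(a),np.cos(a)]])
for n,p in dict(near=(-48,0),left=(-9,57.5),right=(-9,-57.5),jar=(15,0)).items(): print(n,c.mean(0)+R@(np.array(p)/1000))
print("caps y,r,b",P(288,337,235,140,.148),P(441,256,235,140,.148),P(152,231,235,140,.148))
print("jar",P(316,222,235,140,.054),"plate",P(252,222,415,165,.058))
print("vial",P(170,101,235,140,.042))
# fit circle of plate
img=r2["img"]
cv2.imwrite("pics/s_tray.png",cv2.resize(img[140:270,265:405],None,fx=4.5,fy=4.5,interpolation=2))
cv2.imwrite("pics/s_stir.png",cv2.resize(img[140:210,145:235],None,fx=8,fy=8,interpolation=2))
m=masks_of("top","stirrer_plate");print([ (x["conf"],x["region"].sum()) for x in m])
E
```

```text
[[ 0.6817616   0.13735049]
 [ 0.66131354 -0.07728959]
 [ 0.47586395 -0.05718994]
 [ 0.49513641  0.15429234]] [0.57851887 0.03929082] [np.float64(0.1873926050907628), np.float64(0.21561188203995083), np.float64(0.18653563743561494), np.float64(0.2123586182631979)]
yaw -5.50533008528814
near [0.53074028 0.04389587]
left [0.57507684 0.09738904]
right [ 0.56404393 -0.0170805 ]
jar [0.59344968 0.03785175]
caps y,r,b [0.53325282 0.04303284] [ 0.56571997 -0.01701094] [0.57506762 0.09743506]
jar [0.59282638 0.03783067] plate [ 0.53888672 -0.32973541]
vial [0.64947312 0.10513766]
[(0.97, np.int64(4498))]
```

View pics/s_tray.png

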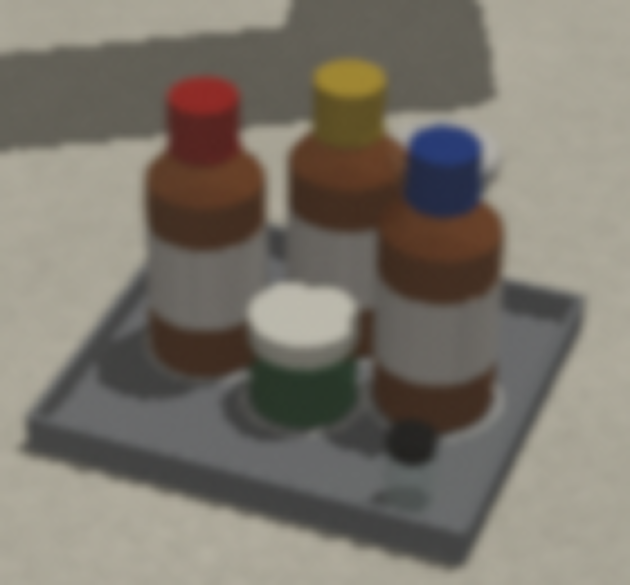

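View pics/s_stir.png

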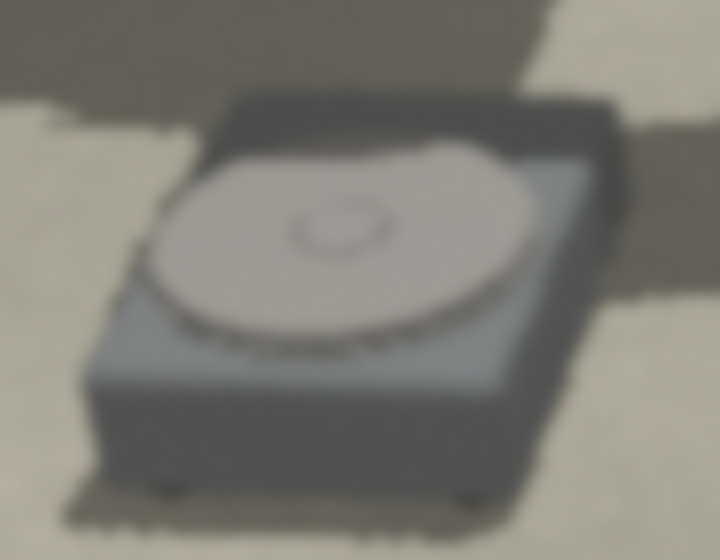

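```bash
python3 - <<'E'
from h import *
r=imaging.capture("scene")
P=lambda x,y,ox,oy,f,z: onz(r,(x+.5)/f-.5+ox,(y+.5)/f-.5+oy,z)[:2].round(4)
for n,(x,y) in dict(red=(203,94),yellow=(349,78),blue=(444,145)).items(): print(n,P(x,y,265,140,4.5,.148))
print("jar",P(302,312,265,140,4.5,.054),"plate",P(342,228,145,140,8,.058))
E
```

```text
red [ 0.5684 -0.018 ]
yellow [0.536  0.0427]
blue [0.5799 0.0978]
jar [0.5951 0.0373] plate [ 0.5409 -0.3317]
```

Emit:
send_rows:
  plan:
    - [[0.446, 0.5, 0, 0, -0.15], [0.446, 0.96, 0, 0, -0.15], [0.446, 0.96, 0, 0, -0.15], [0.446, 0.96, 0, 0, -0.15], [0.446, 0.96, 0, 0, -0.15], [0.446, 0.96, 0, 0, -0.15], [0.446, 0.96, 0, 0, -0.15], [0.446, 0.96, 0, 0, -0.15], [0.446, 0.96, 0, 0, -0.15], [0.446, 0.96, 0, 0, -0.15], [0.446, 0.96, 0, 0, -0.15], [0.446, 0.96, 0, 0, -0.15], [0.446, 0.96, 0, 0, -0.15], [0.446, 0.96, 0, 0, -0.15], [0.446, 0.96, 0, 0, -0.15], [0.446, 0.96, 0, 0, -0.15], [0.446, 0.96, 0, 0, -0.15], [0.446, 0.96, 0, 0, -0.15], [0.446, 0.96, 0, 0, -0.15], [0.446, 0.96, 0, 0, -0.15]]

```text
time_s: 3.7
position: [0.5346, -0.0002, 0.2177]
tcp_rot: [[0.904, 0.428, -0.0], [0.428, -0.904, 0.001], [0.0, -0.001, -1.0]]
force: [0.4, -0.2, 0.2]
opening: 0.575
```

Emit:
send_rows:
  plan:
    - [[0.353, 0.814, 0, 0, -0.15], [0.353, 0.814, 0, 0, -0.15], [0.353, 0.814, 0, 0, -0.15], [0.353, 0.814, 0, 0, -0.15], [0, 0, -0.3, 0, -0.15], [0, 0, -0.6, 0, -0.15], [0, 0, -0.6, 0, -0.15], [0, 0, -0.4, 0, -0.15], [0, 0, 0, 0, -0.15]]

```text
time_s: 4.6
position: [0.575, 0.0949, 0.1585]
tcp_rot: [[0.904, 0.427, -0.005], [0.427, -0.904, 0.0], [-0.005, -0.002, -1.0]]
force: [-0.7, 0.5, -0.4]
opening: 0.578
```

```bash
python3 - <<'E'
from h import *
r=imaging.capture("top"); cv2.imwrite("pics/t1.png",cv2.resize(r["img"][120:270,200:400],None,fx=4,fy=4))
print(bot.read_state()["position"],proj(r,bot.read_state()["position"]))
E
```

```text
[0.57613449 0.09487863 0.15971894] [265.5222845  184.41835129]
```

View pics/t1.png

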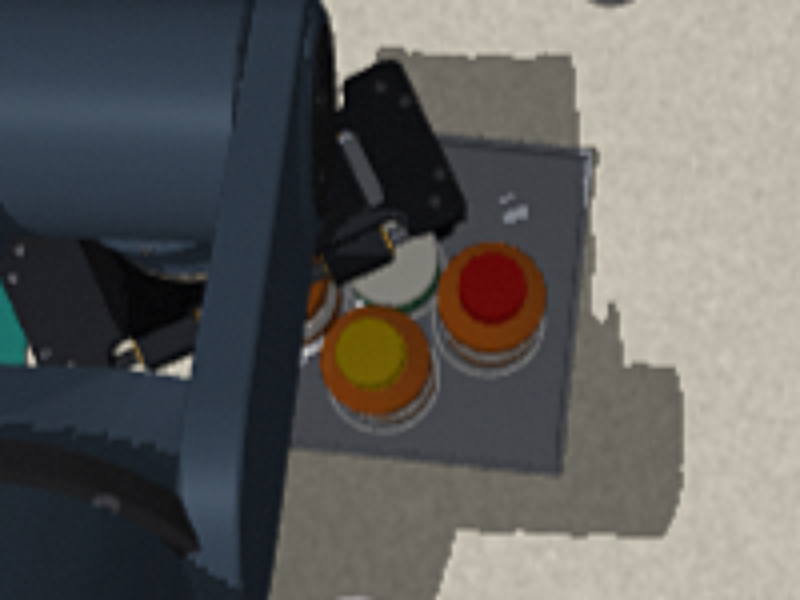

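```bash
python3 - <<'E'
from h import *
r=imaging.capture("scene"); cv2.imwrite("pics/s1.png",cv2.resize(r["img"][100:260,240:440],None,fx=4,fy=3.75))
p=bot.read_state()["position"];print(p,(proj(r,p)-[240,100])*[4,3.75])
E
```

```text
[0.57702093 0.09479828 0.16056893] [489.51409068 245.62514   ]
```

View pics/s1.png

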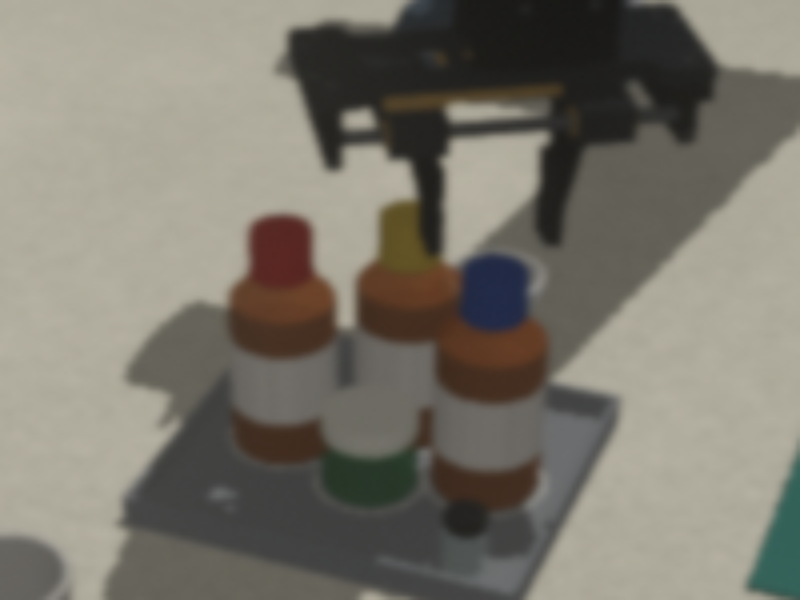

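```bash
python3 - <<'E'
from h import *
s=bot.read_state();p=s["position"];R=s["tcp_rot"]
print(p, s["opening"],s["joint_positions"])
r=imaging.capture("scene");big=cv2.resize(r["img"][100:220,300:440],None,fx=5.5,fy=5,interpolation=2)
q=lambda x:(((proj(r,x)-[300,100]+.5)*[5.5,5]-.5)).round().astype(int)
for d in (-.025,.025):
    for e in (0,.017):
        t=p+R[:,1]*d+R[:,2]*e; print(d,e,q(t)); cv2.circle(big,tuple(map(int,q(t))),3,(0,255,0),1)
cv2.imwrite("pics/s2.png",big)
E
```

```text
[0.57702093 0.09479828 0.16056893] 0.5730116334111184 [-1.61132373e+00  3.11965508e+01  9.11865435e+01 -3.02358414e-03
  5.76387282e+01  6.30911710e+01]
-0.025 0 [413 324]
-0.025 0.017 [411 360]
0.025 0 [277 335]
0.025 0.017 [276 371]
```

View pics/s2.png

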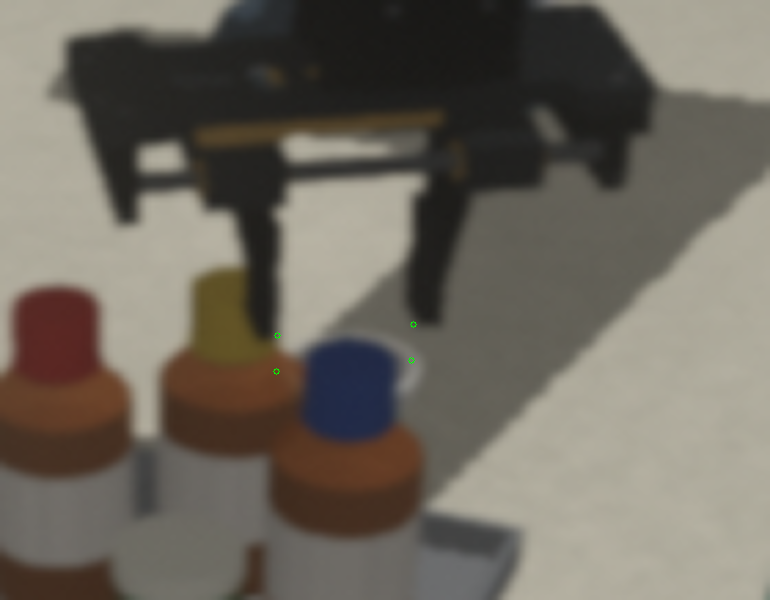

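```bash
python3 - <<'E'
from h import *
s=bot.read_state();p=s["position"];R=s["tcp_rot"]
r=imaging.capture("top");big=cv2.resize(r["img"][130:240,190:330],None,fx=5.5,fy=5.5,interpolation=2)
big=cv2.convertScaleAbs(big,alpha=2,beta=20)
q=lambda x:(((proj(r,x)-[190,130]+.5)*5.5-.5)).round().astype(int)
for d in (-.025,.025,.040,-.04):
    for e,c in ((-.053,(255,0,0)),(0,(0,255,0)),(.017,(0,0,255))):
        t=p+R[:,1]*d+R[:,2]*e; cv2.circle(big,tuple(map(int,q(t))),3,c,2)
for x in (-.0375,.0375):
  for y in (-.095,.095):
    t=p+R@np.array([x,y,-.053]); cv2.circle(big,tuple(map(int,q(t))),5,(255,0,255),2)
cv2.imwrite("pics/t2.png",big)
E
```

```text
(no output)
```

View pics/t2.png

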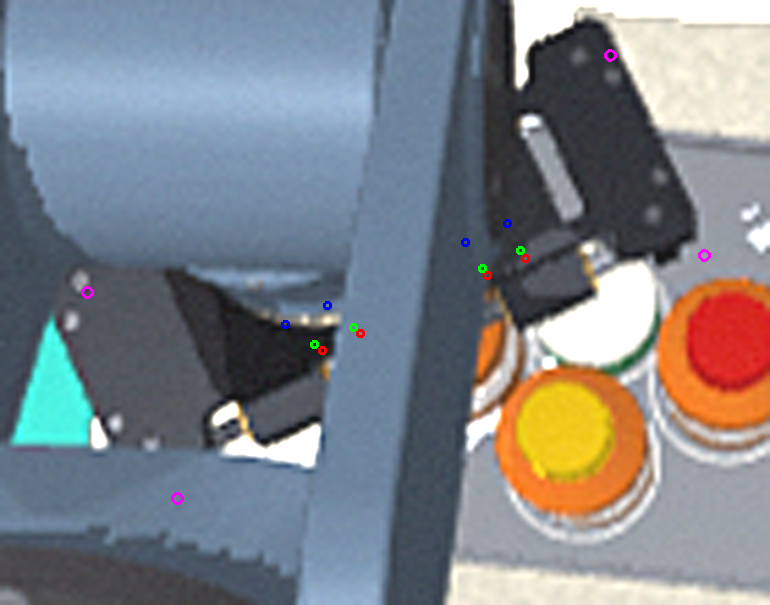

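Emit:
send_rows:
  plan:
    - [[0, 0, 1, 0, -0.15], [0, 0, 1, 0, -0.15], [0, 0, 0, 1, -0.15], [0, 0, 0, 1, -0.15], [0, 0, 0, 1, -0.15], [0, 0, 0, 1, -0.15], [0, 0, 0, 1, -0.15], [0, 0, 0, 1, -0.15], [0, 0, 0, 1, -0.15], [0, 0, 0, 1, -0.15], [0, 0, 0, 1, -0.15], [0, 0, 0, 1, -0.15], [0, 0, 0, 1, -0.15], [0, 0, 0, 1, -0.15], [0, 0, 0, 1, -0.15], [0, 0, 0, 1, -0.15], [0, 0, 0, 1, -0.15], [0, 0, 0, 0.7, -0.15], [0, 0, 0, 0, -0.15], [0, 0, 0, 0, -0.15]]

```text
time_s: 6.8
position: [0.5775, 0.0949, 0.2213]
tcp_rot: [[-0.425, 0.905, 0.001], [0.905, 0.425, 0.0], [-0.001, 0.001, -1.0]]
force: [-0.4, -0.1, -0.4]
opening: 0.578
```

```bash
cat >ov.py <<'E'
from h import *
import sys
n=sys.argv[1]
s=bot.read_state();p=s["position"];R=s["tcp_rot"]
print(p,s["joint_positions"].round(1),s["opening"]); w=s["opening"]*.087/2
for c,(x0,y0,W,H) in dict(scene=(300,90,140,110),top=(190,120,140,110)).items():
    r=imaging.capture(c);f=5.4
    big=cv2.convertScaleAbs(cv2.resize(r["img"][y0:y0+H,x0:x0+W],None,fx=f,fy=f,interpolation=2),alpha=1.8,beta=15)
    q=lambda x:tuple(int(v) for v in ((proj(r,x)-[x0,y0]+.5)*f-.5).round())
    for d in (-w,w):
        for e,col in ((-.053,(255,0,0)),(0,(0,255,0)),(.017,(0,0,255))):
            cv2.circle(big,q(p+R[:,1]*d+R[:,2]*e),3,col,2)
    cv2.imwrite(f"pics/{n}_{c}.png",big)
E
python3 ov.py a
```

```text
[0.5775197  0.09487867 0.22125072] [ -1.6  26.9  87.8   0.   65.3 -26.8] 0.5782174499786701
```

View pics/a_scene.png

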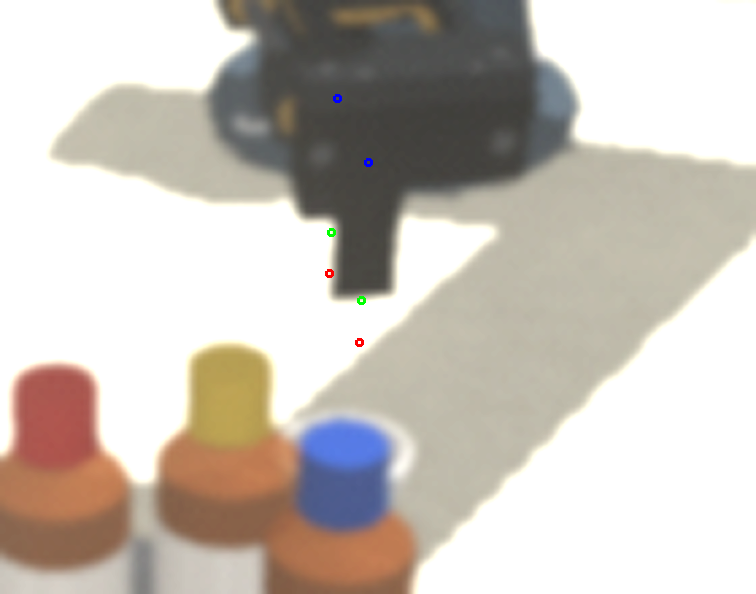

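View pics/a_top.png

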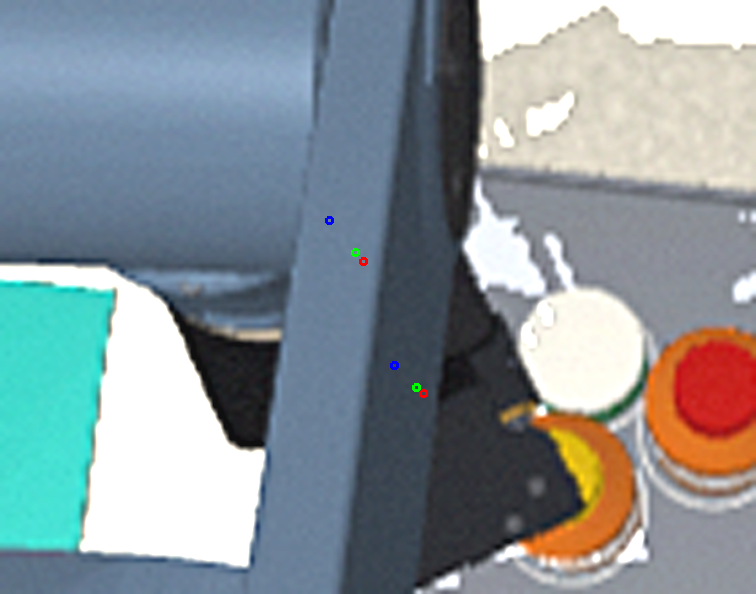

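Emit:
send_rows:
  plan:
    - [[0, 0.9, 0, 0, -0.15], [0, 0.9, 0, 0, -0.15], [0, 0.9, 0, 0, -0.15], [0, 0.9, 0, 0, -0.15], [0, 0, -0.9, 0, -0.15], [0, 0, -0.9, 0, -0.15], [0, 0, -0.9, 0, -0.15], [0, 0, -0.9, 0, -0.15], [0, 0, -0.9, 0, -0.15], [0, 0, -0.9, 0, -0.15], [0, 0, -0.3, 0, -0.15], [0, 0, 0, 0, -0.15], [0, 0, 0, 0, -0.15]]

```text
time_s: 8.2
position: [0.5781, 0.2031, 0.0504]
tcp_rot: [[-0.427, 0.904, 0.002], [0.904, 0.427, 0.0], [-0.0, 0.002, -1.0]]
force: [-0.1, -0.1, -0.1]
opening: 0.572
```

```bash
sed -i 's/300,90,140,110/350,150,140,110/; s/190,120,140,110/170,140,140,110/' ov.py; python3 ov.py b
```

```text
[0.57807235 0.20307211 0.05044962] [  8.9  42.   91.    0.   46.9 -16.3] 0.572076107558742
```

View pics/b_scene.png

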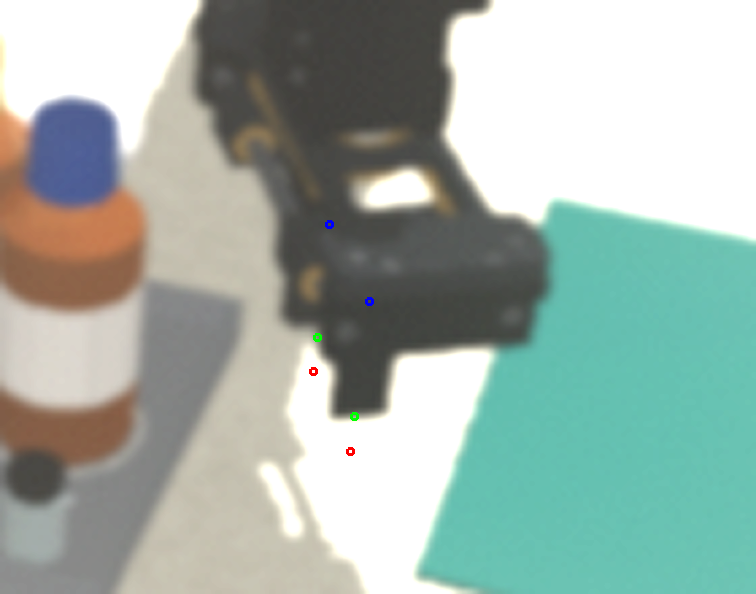

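View pics/b_top.png

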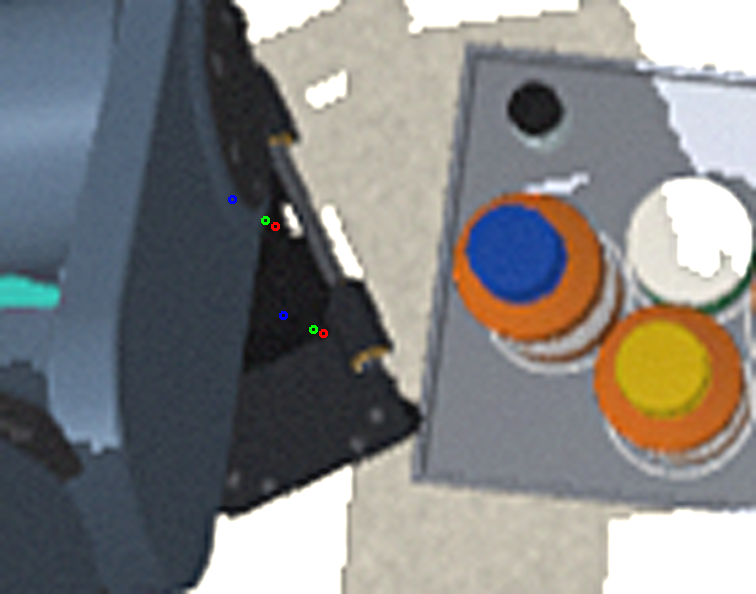

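Emit:
send_rows:
  plan:
    - [[0, 0, -0.5, 0, -0.15], [0, 0, -0.3, 0, -0.15], [0, 0, -0.1, 0, -0.15], [0, 0, -0.1, 0, -0.15], [0, 0, 0, 0, -0.15], [0, 0, 0, 0, -0.15]]

```text
time_s: 8.9
position: [0.5773, 0.2029, 0.0195]
tcp_rot: [[-0.427, 0.904, 0.0], [0.904, 0.427, 0.0], [-0.0, 0.0, -1.0]]
force: [0.3, -0.4, 0.4]
opening: 0.571
```

```bash
python3 ov.py c
```

```text
[0.57731496 0.20294725 0.01953971] [  8.9  44.7  91.6  -0.   43.7 -16.4] 0.5710507434604042
```

View pics/c_scene.png

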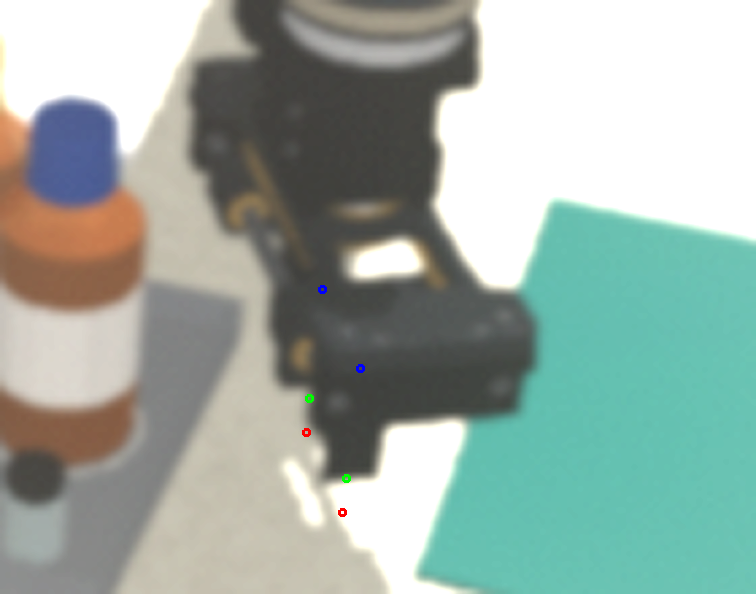

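Emit:
send_rows:
  plan:
    - [[0, 0, -0.1, 0, -0.15], [0, 0, -0.07, 0, -0.15], [0, 0, 0, 0, -0.15], [0, 0, 0, 0, -0.15]]

```text
time_s: 9.4
position: [0.5771, 0.2029, 0.0143]
tcp_rot: [[-0.427, 0.904, -0.0], [0.904, 0.427, -0.0], [0.0, -0.0, -1.0]]
force: [0.0, 0.2, -0.9]
opening: 0.575
```

Emit:
send_rows:
  plan:
    - [[0, 0, -0.1, 0, -0.15], [0, 0, -0.1, 0, -0.15], [0, 0, -0.1, 0, -0.15], [0, 0, 0, 0, -0.15], [0, 0, 0, 0, -0.15]]

```text
time_s: 9.9
position: [0.5771, 0.2029, 0.0052]
tcp_rot: [[-0.427, 0.904, -0.0], [0.904, 0.427, -0.0], [0.0, -0.0, -1.0]]
force: [-0.2, -0.4, 0.2]
opening: 0.572
```

Emit:
send_rows:
  plan:
    - [[0, 0, -0.07, 0, -0.15], [0, 0, -0.07, 0, -0.15], [0, 0, 0, 0, -0.15], [0, 0, 0, 0, -0.15]]

```text
time_s: 10.3
position: [0.5771, 0.2029, 0.0012]
tcp_rot: [[-0.427, 0.904, -0.0], [0.904, 0.427, -0.0], [0.0, -0.0, -1.0]]
force: [0.5, 0.3, 0.4]
opening: 0.573
```

```bash
python3 ov.py d
```

```text
[0.57714094 0.20290461 0.00116904] [  8.9  46.4  91.8   0.   41.8 -16.4] 0.5734873751344268
```

View pics/d_scene.png

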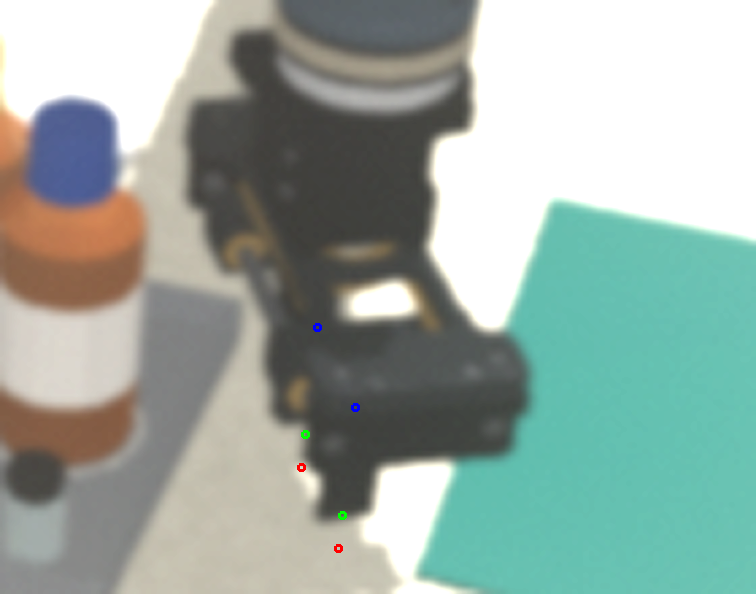

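```bash
python3 - <<'E'
from h import *
r=imaging.capture("scene")
for z in (0,.005,.01): print(z,onz(r,(345.5)/5.4-.5+350,518.5/5.4-.5+150,z))
s=bot.read_state();print(s["position"]+s["tcp_rot"][:,1]*.025,s["position"]+s["tcp_rot"][:,1]*.04)
E
```

```text
0 [0.59972543 0.21492393 0.        ]
0.005 [0.60565326 0.2153281  0.005     ]
0.01 [0.61158109 0.21573227 0.01      ]
[0.59989359 0.21358863 0.00130692] [0.61345852 0.21999119 0.00130912]
```

Emit:
send_rows:
  plan:
    - [[0, 0, -0.07, 0, -0.15], [0, 0, -0.07, 0, -0.15], [0, 0, 0, 0, -0.15], [0, 0, 0, 0, -0.15]]

```text
time_s: 10.85
position: [0.5771, 0.2029, -0.0031]
tcp_rot: [[-0.427, 0.904, -0.0], [0.904, 0.427, -0.0], [0.0, -0.0, -1.0]]
force: [0.4, -0.4, -0.4]
opening: 0.576
```

Emit:
send_rows:
  plan:
    - [[0, 0, -0.07, 0, -0.15], [0, 0, 0, 0, -0.15], [0, 0, -0.07, 0, -0.15], [0, 0, 0, 0, -0.15]]

```text
time_s: 11.25
position: [0.5775, 0.203, -0.0046]
tcp_rot: [[-0.427, 0.904, 0.001], [0.904, 0.427, -0.0], [-0.0, 0.001, -1.0]]
force: [-3.3, -1.8, 16.0]
opening: 0.576
```

Emit:
send_rows:
  plan:
    - [[0, 0, -0.05, 0, -0.15], [0, 0, 0, 0, -0.15], [0, 0, -0.05, 0, -0.15], [0, 0, 0, 0, -0.15]]

```text
time_s: 11.65
position: [0.5776, 0.203, -0.0047]
tcp_rot: [[-0.427, 0.904, 0.001], [0.904, 0.427, -0.0], [-0.001, 0.001, -1.0]]
force: [-7.7, -1.9, 33.3]
opening: 0.571
```

Emit:
send_rows:
  plan:
    - [[0, 0, 0.5, 0, -0.15], [0, 0, 1, 0, -0.15], [0, 0, 1, 0, -0.15], [0, 0, 1, 0, -0.15], [0, 0, 1, 0, -0.15], [0, 0, 1, 0, -0.15], [0, 0, 1, 0, -0.15], [0, -0.88, 0, 0, -0.15], [0, -0.88, 0, 0, -0.15], [0, -0.88, 0, 0, -0.15], [0, -0.88, 0, 0, -0.15], [0, 0, 0, 0, -0.15], [0, 0, 0, 0, -0.15]]

```text
time_s: 12.95
position: [0.5771, 0.0971, 0.1847]
tcp_rot: [[-0.425, 0.905, -0.0], [0.905, 0.425, 0.001], [0.001, -0.0, -1.0]]
force: [0.8, 0.4, 0.2]
opening: 0.574
```

```bash
sed -i 's/350,150,140,110/300,90,140,110/;s/(-.053,(255,0,0)),(0,(0,255,0)),(.017,(0,0,255))/(-.0216,(0,255,0)),(-.0046,(0,0,255))/' ov.py; python3 ov.py e
```

```text
[0.57714375 0.09706962 0.18469442] [ -1.4  29.4  89.9   0.   60.7 -26.6] 0.5740301891505993
```

View pics/e_scene.png

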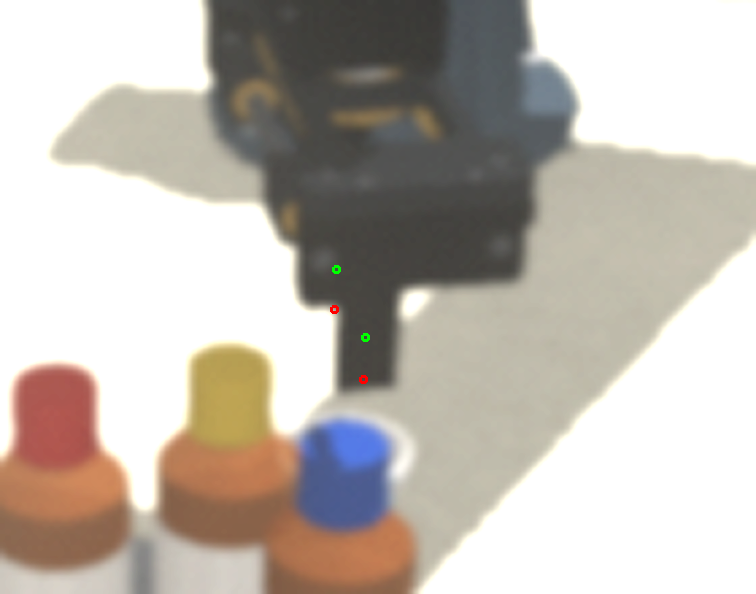

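Emit:
send_rows:
  plan:
    - [[0, 0, -0.5, 0, -0.15], [0, 0, -0.4, 0, -0.15], [0, 0, -0.4, 0, -0.15], [0, 0, -0.4, 0, -0.15], [0, 0, -0.3, 0, -0.15], [0, 0, 0, 0, -0.15], [0, 0, 0, 0, -0.15]]

```text
time_s: 13.75
position: [0.5773, 0.0973, 0.1246]
tcp_rot: [[-0.427, 0.904, -0.0], [0.904, 0.427, 0.0], [0.0, -0.0, -1.0]]
force: [-0.1, -0.4, -0.0]
opening: 0.575
```

```bash
python3 ov.py f
```

```text
[0.57727208 0.09734085 0.12463254] [ -1.4  34.1  92.7   0.   53.2 -26.6] 0.5748103361144213
```

View pics/f_scene.png

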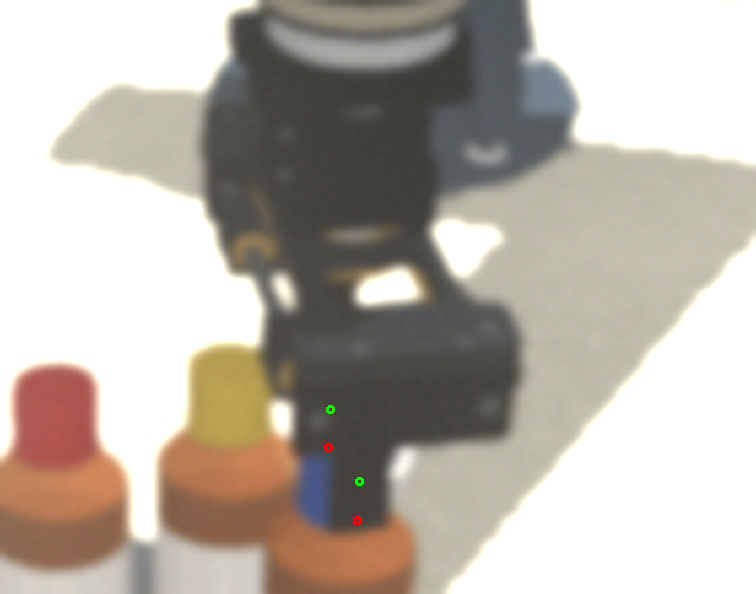

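Emit:
send_rows:
  plan:
    - [[0, 0, -0.2, 0, -0.15], [0, 0, 0, 0, -0.15], [0, 0, 0, 0, 0.1], [0, 0, 0, 0, 0.3], [0, 0, 0, 0, 1], [0, 0, 0, 0, 1], [0, 0, 0, 0, 1], [0, 0, 0, 0, 1], [0, 0, 0, 0, 1]]

```text
time_s: 14.75
position: [0.5776, 0.0974, 0.119]
tcp_rot: [[-0.427, 0.904, 0.001], [0.904, 0.427, 0.0], [-0.0, 0.001, -1.0]]
force: [0.7, 0.7, 0.4]
opening: 0.387
```

Emit:
send_rows:
  plan:
    - [[0, 0, 0.1, 0, 1], [0, 0, 0.3, 0, 1], [0, 0, 0.5, 0, 1], [0, 0, 0.5, 0, 1], [0, 0, 0.5, 0, 1], [0, 0, 0.3, 0, 1], [0, 0, 0, 0, 1]]

```text
time_s: 15.45
position: [0.5779, 0.0973, 0.1864]
tcp_rot: [[-0.427, 0.904, 0.003], [0.904, 0.427, -0.0], [-0.001, 0.002, -1.0]]
force: [0.2, 0.2, -2.7]
opening: 0.381
```

Emit:
send_rows:
  plan:
    - [[0, 0.2, 0, 0, 1], [0, 0.4, 0, 0, 1], [0, 0.55, 0, 0, 1], [0, 0.55, 0, 0, 1], [0, 0.55, 0, 0, 1], [0, 0.55, 0, 0, 1], [0, 0.55, 0, 0, 1], [0, 0.55, 0, 0, 1], [0, 0.55, 0, 0, 1], [0, 0.55, 0, 0, 1], [0, 0.55, 0, 0, 1], [0, 0.55, 0, 0, 1], [0, 0.55, 0, 0, 1], [0, 0.4, 0, 0, 1], [0, 0.2, 0, 0, 1], [0, 0, -0.3, 0, 1], [0, 0, -0.5, 0, 1], [0, 0, -0.5, 0, 1], [0, 0, -0.4, 0, 1], [0, 0, 0, 0, 1]]

```text
time_s: 17.45
position: [0.5752, 0.3135, 0.1305]
tcp_rot: [[-0.426, 0.905, -0.006], [0.905, 0.426, -0.002], [0.001, -0.007, -1.0]]
force: [-0.1, -1.4, -3.5]
opening: 0.383
```

```bash
sed -i 's/300,90,140,110/370,110,140,110/;s/170,140,140,110/130,150,140,110/' ov.py; python3 ov.py g
```

```text
[0.5751831  0.31346221 0.13045177] [18.8 38.4 81.5 -0.  60.5 -6.4] 0.38276510991651996
```

View pics/g_scene.png

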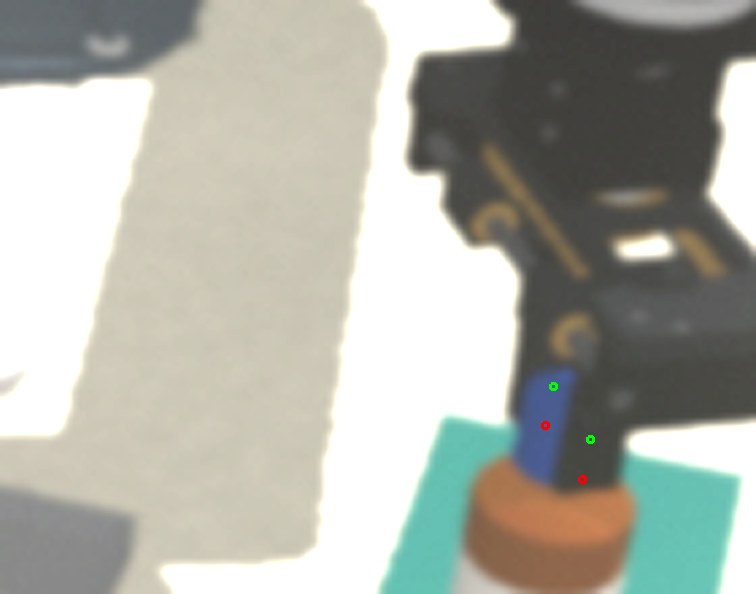

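Emit:
send_rows:
  plan:
    - [[0, 0, -0.1, 0, 1], [0, 0, 0, 0, 1], [0, 0, 0, 0, 1]]

```text
time_s: 17.85
position: [0.5775, 0.3149, 0.1313]
tcp_rot: [[-0.427, 0.904, 0.001], [0.904, 0.427, 0.0], [-0.0, 0.001, -1.0]]
force: [0.5, 0.4, -2.6]
opening: 0.381
```

Emit:
send_rows:
  plan:
    - [[0, 0, -0.1, 0, 1], [0, 0, -0.1, 0, 1], [0, 0, -0.1, 0, 1], [0, 0, -0.07, 0, 1], [0, 0, 0, 0, 1], [0, 0, 0, 0, 1]]

```text
time_s: 18.45
position: [0.5772, 0.3148, 0.1196]
tcp_rot: [[-0.427, 0.904, -0.0], [0.904, 0.427, -0.0], [0.0, -0.0, -1.0]]
force: [-0.2, 0.0, -2.7]
opening: 0.384
```

Emit:
send_rows:
  plan:
    - [[0, 0, -0.04, 0, 1], [0, 0, 0, 0, 1], [0, 0, -0.03, 0, 1], [0, 0, 0, 0, 1]]

```text
time_s: 18.85
position: [0.5777, 0.3151, 0.1189]
tcp_rot: [[-0.427, 0.904, 0.001], [0.904, 0.427, 0.0], [-0.0, 0.002, -1.0]]
force: [-0.2, -0.2, 4.7]
opening: 0.386
```

Emit:
send_rows:
  plan:
    - [[0, 0, 0, 0, 0.1], [0, 0, 0, 0, -0.15], [0, 0, 0, 0, -0.15], [0, 0, 0, 0, -0.15], [0, 0, 0.3, 0, -0.15], [0, 0, 0.6, 0, -0.15], [0, 0, 0.8, 0, -0.15], [0, 0, 0.7, 0, -0.15], [-0.145, -0.907, 0, 0, -0.15], [-0.145, -0.907, 0, 0, -0.15], [-0.145, -0.907, 0, 0, -0.15], [-0.145, -0.907, 0, 0, -0.15], [-0.145, -0.907, 0, 0, -0.15], [-0.145, -0.907, 0, 0, -0.15], [-0.145, -0.907, 0, 0, -0.15], [-0.145, -0.907, 0, 0, -0.15], [-0.145, -0.907, 0, 0, -0.15], [-0.145, -0.907, 0, 0, -0.15]]

```text
time_s: 20.65
position: [0.5338, 0.0416, 0.1904]
tcp_rot: [[-0.427, 0.904, 0.001], [0.904, 0.427, -0.0], [-0.001, 0.001, -1.0]]
force: [0.8, -0.2, 0.3]
opening: 0.575
```

Emit:
send_rows:
  plan:
    - [[0, 0, 0, 0, -0.15], [0, 0, 0, 0, -0.15]]

```text
time_s: 20.85
position: [0.534, 0.0424, 0.1902]
tcp_rot: [[-0.425, 0.905, 0.001], [0.905, 0.425, 0.0], [-0.0, 0.001, -1.0]]
force: [-0.6, 0.1, 1.0]
opening: 0.575
```

```bash
sed -i 's/370,110,140,110/290,110,190,140/;s/130,150,140,110/130,150,190,110/;s/f=5.4/f=4.2/' ov.py; python3 ov.py i
```

```text
[0.5340008  0.04243    0.19022919] [ -7.4  25.4  96.6   0.   57.9 -32.6] 0.5753781534901781
```

View pics/i_scene.png

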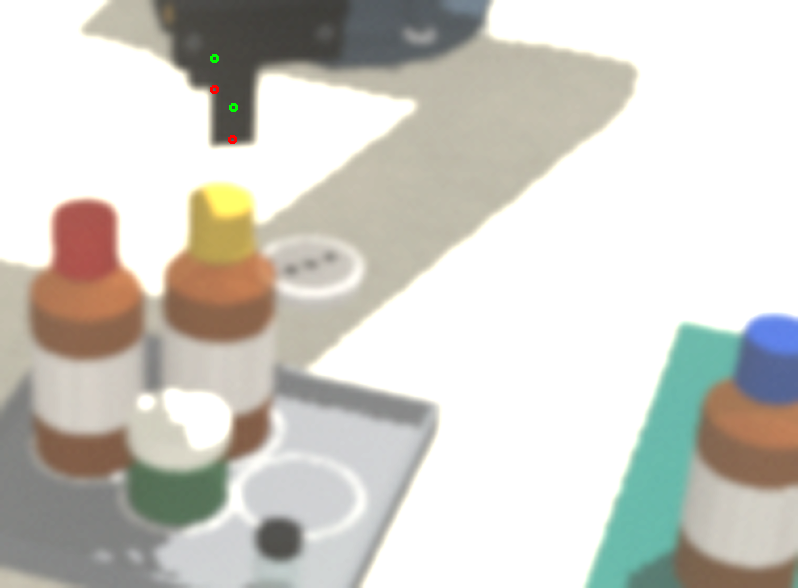

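View pics/i_top.png

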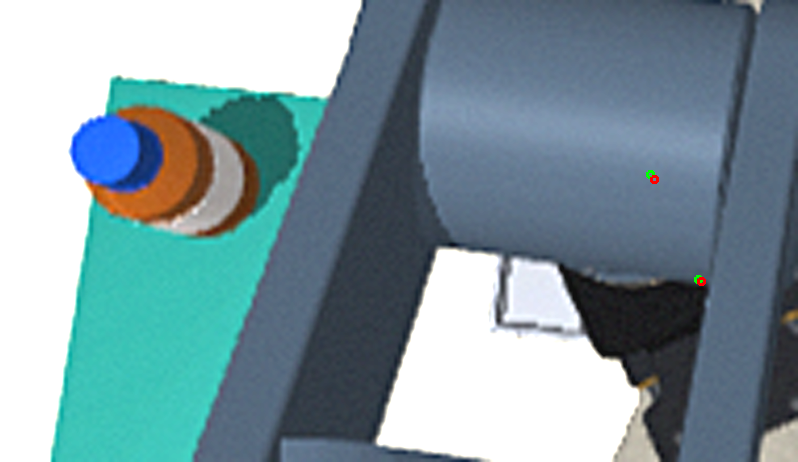

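Blue stands upright on the mat (cap at ~(775,350)), and the finger is lined up over the yellow cap. Now I'll grasp yellow.

Emit:
send_rows:
  plan:
    - [[0, 0, -0.5, 0, -0.15], [0, 0, -0.5, 0, -0.15], [0, 0, -0.5, 0, -0.15], [0, 0, -0.5, 0, -0.15], [0, 0, -0.37, 0, -0.15], [0, 0, 0, 0, -0.15], [0, 0, 0, 0, -0.15], [0, 0, 0, 0, 0.1], [0, 0, 0, 0, 0.3], [0, 0, 0, 0, 1], [0, 0, 0, 0, 1], [0, 0, 0, 0, 1], [0, 0, 0, 0, 1]]

```text
time_s: 22.25
position: [0.5344, 0.0427, 0.1191]
tcp_rot: [[-0.427, 0.904, 0.002], [0.904, 0.427, -0.0], [-0.001, 0.002, -1.0]]
force: [-0.5, 0.6, 3.9]
opening: 0.386
```

Emit:
send_rows:
  plan:
    - [[0, 0, 0.1, 0, 1], [0, 0, 0.3, 0, 1], [0, 0, 0.5, 0, 1], [0, 0, 0.5, 0, 1], [0, 0, 0.5, 0, 1], [0, 0, 0.3, 0, 1], [0, 0, 0, 0, 1]]

```text
time_s: 22.95
position: [0.5343, 0.0426, 0.1858]
tcp_rot: [[-0.427, 0.904, 0.002], [0.904, 0.427, -0.0], [-0.001, 0.002, -1.0]]
force: [0.7, 0.5, -2.0]
opening: 0.38
```

Emit:
send_rows:
  plan:
    - [[-0.08, 0.2, 0, 0, 1], [-0.16, 0.4, 0, 0, 1], [-0.244, 0.6, 0, 0, 1], [-0.244, 0.6, 0, 0, 1], [-0.244, 0.6, 0, 0, 1], [-0.244, 0.6, 0, 0, 1], [-0.244, 0.6, 0, 0, 1], [-0.244, 0.6, 0, 0, 1], [-0.244, 0.6, 0, 0, 1], [-0.244, 0.6, 0, 0, 1], [-0.244, 0.6, 0, 0, 1], [-0.244, 0.6, 0, 0, 1], [-0.244, 0.6, 0, 0, 1], [-0.244, 0.6, 0, 0, 1], [-0.244, 0.6, 0, 0, 1], [-0.244, 0.6, 0, 0, 1], [-0.14, 0.35, 0, 0, 1], [-0.08, 0.2, 0, 0, 1], [0, 0, 0, 0, 1]]

```text
time_s: 24.85
position: [0.4167, 0.3297, 0.1842]
tcp_rot: [[-0.428, 0.904, -0.001], [0.904, 0.428, -0.0], [-0.0, -0.001, -1.0]]
force: [0.5, -0.2, -2.8]
opening: 0.382
```

Emit:
send_rows:
  plan:
    - [[0, 0, -0.3, 0, 1], [0, 0, -0.5, 0, 1], [0, 0, -0.5, 0, 1], [0, 0, -0.5, 0, 1], [0, 0, -0.2, 0, 1], [0, 0, -0.1, 0, 1], [0, 0, 0, 0, 1], [0, 0, 0, 0, 1]]

```text
time_s: 25.65
position: [0.418, 0.3293, 0.122]
tcp_rot: [[-0.427, 0.904, 0.001], [0.904, 0.427, 0.0], [-0.0, 0.001, -1.0]]
force: [0.7, -0.7, -2.8]
opening: 0.384
```

Emit:
send_rows:
  plan:
    - [[0, 0, -0.07, 0, 1], [0, 0, 0, 0, 1], [0, 0, -0.04, 0, 1], [0, 0, 0, 0, 1], [0, 0, -0.02, 0, 1], [0, 0, 0, 0, 1]]

```text
time_s: 26.25
position: [0.418, 0.3297, 0.119]
tcp_rot: [[-0.427, 0.904, 0.002], [0.904, 0.427, 0.001], [0.0, 0.002, -1.0]]
force: [-0.2, -0.3, 8.9]
opening: 0.384
```

Emit:
send_rows:
  plan:
    - [[0, 0, 0, 0, 0.1], [0, 0, 0, 0, -0.15], [0, 0, 0, 0, -0.15], [0, 0, 0, 0, -0.15], [0, 0, 0.3, 0, -0.15], [0, 0, 0.6, 0, -0.15], [0, 0, 0.8, 0, -0.15], [0, 0, 0.7, 0, -0.15], [0.414, -0.964, 0, 0, -0.15], [0.414, -0.964, 0, 0, -0.15], [0.414, -0.964, 0, 0, -0.15], [0.414, -0.964, 0, 0, -0.15], [0.414, -0.964, 0, 0, -0.15], [0.414, -0.964, 0, 0, -0.15], [0.414, -0.964, 0, 0, -0.15], [0.414, -0.964, 0, 0, -0.15], [0.414, -0.964, 0, 0, -0.15], [0.414, -0.964, 0, 0, -0.15], [0.414, -0.964, 0, 0, -0.15], [0.414, -0.964, 0, 0, -0.15]]

```text
time_s: 28.25
position: [0.5669, -0.0191, 0.1902]
tcp_rot: [[-0.427, 0.904, 0.0], [0.904, 0.427, -0.0], [-0.0, 0.0, -1.0]]
force: [0.0, -0.2, -0.2]
opening: 0.577
```

Emit:
send_rows:
  plan:
    - [[0, 0, 0, 0, -0.15], [0, 0, 0, 0, -0.15], [0, 0, 0, 0, -0.15]]

```text
time_s: 28.55
position: [0.5657, -0.017, 0.1897]
tcp_rot: [[-0.427, 0.904, -0.001], [0.904, 0.427, 0.001], [0.001, -0.001, -1.0]]
force: [-0.2, 0.2, -0.0]
opening: 0.578
```

```bash
python3 ov.py j
```

```text
[ 0.56571746 -0.01701874  0.1897213 ] [-13.   27.7  92.3   0.   60.1 -38.3] 0.5781765145714625
```

View pics/j_scene.png

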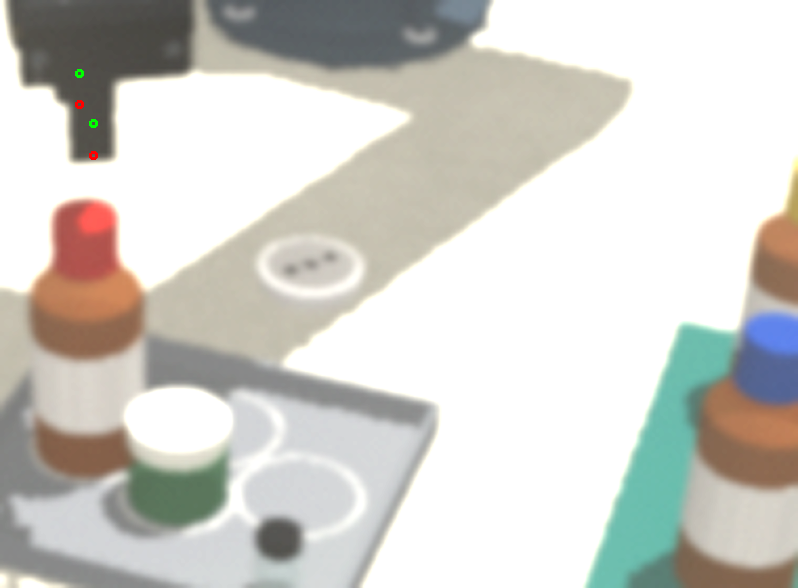

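Yellow and blue stand on the mat, and the finger is lined up over red.

Emit:
send_rows:
  plan:
    - [[0, 0, -0.5, 0, -0.15], [0, 0, -0.5, 0, -0.15], [0, 0, -0.5, 0, -0.15], [0, 0, -0.5, 0, -0.15], [0, 0, -0.36, 0, -0.15], [0, 0, 0, 0, -0.15], [0, 0, 0, 0, -0.15], [0, 0, 0, 0, 0.1], [0, 0, 0, 0, 0.3], [0, 0, 0, 0, 1], [0, 0, 0, 0, 1], [0, 0, 0, 0, 1], [0, 0, 0, 0, 1]]

```text
time_s: 29.95
position: [0.5672, -0.0179, 0.1195]
tcp_rot: [[-0.427, 0.904, 0.002], [0.904, 0.427, -0.0], [-0.001, 0.002, -1.0]]
force: [1.1, 1.1, 3.0]
opening: 0.382
```

Emit:
send_rows:
  plan:
    - [[0, 0, 0.1, 0, 1], [0, 0, 0.3, 0, 1], [0, 0, 0.6, 0, 1], [0, 0, 0.6, 0, 1], [0, 0, 0.6, 0, 1], [0, 0, 0.3, 0, 1], [0, 0, 0, 0, 1]]

```text
time_s: 30.65
position: [0.567, -0.018, 0.1951]
tcp_rot: [[-0.427, 0.904, 0.002], [0.904, 0.427, -0.001], [-0.002, 0.002, -1.0]]
force: [0.1, 0.1, -2.3]
opening: 0.383
```

Emit:
send_rows:
  plan:
    - [[-0.04, 0.2, 0, 0, 1], [-0.08, 0.4, 0, 0, 1], [-0.142, 0.7, 0, 0, 1], [-0.142, 0.7, 0, 0, 1], [-0.142, 0.7, 0, 0, 1], [-0.142, 0.7, 0, 0, 1], [-0.142, 0.7, 0, 0, 1], [-0.142, 0.7, 0, 0, 1], [-0.142, 0.7, 0, 0, 1], [-0.142, 0.7, 0, 0, 1], [-0.142, 0.7, 0, 0, 1], [-0.142, 0.7, 0, 0, 1], [-0.142, 0.7, 0, 0, 1], [-0.142, 0.7, 0, 0, 1], [-0.142, 0.7, 0, 0, 1], [-0.142, 0.7, 0, 0, 1], [-0.1, 0.5, 0, 0, 1], [-0.06, 0.3, 0, 0, 1], [-0.03, 0.13, 0, 0, 1], [0, 0, 0, 0, 1]]

```text
time_s: 32.65
position: [0.4972, 0.3222, 0.1936]
tcp_rot: [[-0.427, 0.904, -0.0], [0.904, 0.427, -0.001], [-0.0, -0.001, -1.0]]
force: [0.0, -0.8, -2.4]
opening: 0.382
```

Emit:
send_rows:
  plan:
    - [[0, 0, -0.3, 0, 1], [0, 0, -0.5, 0, 1], [0, 0, -0.6, 0, 1], [0, 0, -0.6, 0, 1], [0, 0, -0.3, 0, 1], [0, 0, -0.1, 0, 1], [0, 0, 0, 0, 1], [0, 0, 0, 0, 1]]

```text
time_s: 33.45
position: [0.4982, 0.3222, 0.1225]
tcp_rot: [[-0.427, 0.904, 0.001], [0.904, 0.427, 0.001], [-0.0, 0.002, -1.0]]
force: [0.2, 0.1, -3.6]
opening: 0.379
```

Emit:
send_rows:
  plan:
    - [[0, 0, -0.07, 0, 1], [0, 0, 0, 0, 1], [0, 0, -0.04, 0, 1], [0, 0, 0, 0, 1], [0, 0, -0.02, 0, 1], [0, 0, 0, 0, 1]]

```text
time_s: 34.05
position: [0.4982, 0.3225, 0.1194]
tcp_rot: [[-0.427, 0.904, 0.002], [0.904, 0.427, 0.001], [-0.0, 0.002, -1.0]]
force: [-1.4, 0.5, 5.9]
opening: 0.382
```

Emit:
send_rows:
  plan:
    - [[0, 0, 0, 0, 0.1], [0, 0, 0, 0, -0.15], [0, 0, 0, 0, -0.15], [0, 0, 0, 0, -0.15], [0, 0, 0.3, 0, -0.15], [0, 0, 0.6, 0, -0.15], [0, 0, 0.8, 0, -0.15], [0, 0, 0.7, 0, -0.15], [0.32, -0.95, 0, 0, -0.15], [0.32, -0.95, 0, 0, -0.15], [0.32, -0.95, 0, 0, -0.15], [0.32, -0.95, 0, 0, -0.15], [0.32, -0.95, 0, 0, -0.15], [0.32, -0.95, 0, 0, -0.7], [0.32, -0.95, 0, 0, -0.7], [0.32, -0.95, 0, 0, -0.7], [0.32, -0.95, 0, 0, -0.7], [0.32, -0.95, 0, 0, -0.7], [0, 0, 0, 0, -0.7], [0, 0, 0, 0, -0.7]]

```text
time_s: 36.05
position: [0.5935, 0.0366, 0.1903]
tcp_rot: [[-0.425, 0.905, -0.0], [0.905, 0.425, 0.0], [0.0, 0.0, -1.0]]
force: [-0.4, 0.2, 0.5]
opening: 0.85
```

```bash
python3 ov.py k; python3 - <<'E'
from h import *
r=imaging.capture("scene"); print(mark_of("scene","mat"),[ (n,mark_of("scene",n)[0]["at"]) for n in ("jar","red_bottle","yellow_bottle","blue_bottle")])
cv2.imwrite("pics/k_full.png",r["img"])
E
```

```text
[0.59354017 0.03664077 0.19026059] [ -7.2  29.7  88.2   0.   62.1 -32.4] 0.8501105612607532Traceback (most recent call last):
  File "<stdin>", line 2, in <module>
IndexError: list index out of range
```

View pics/k_scene.png

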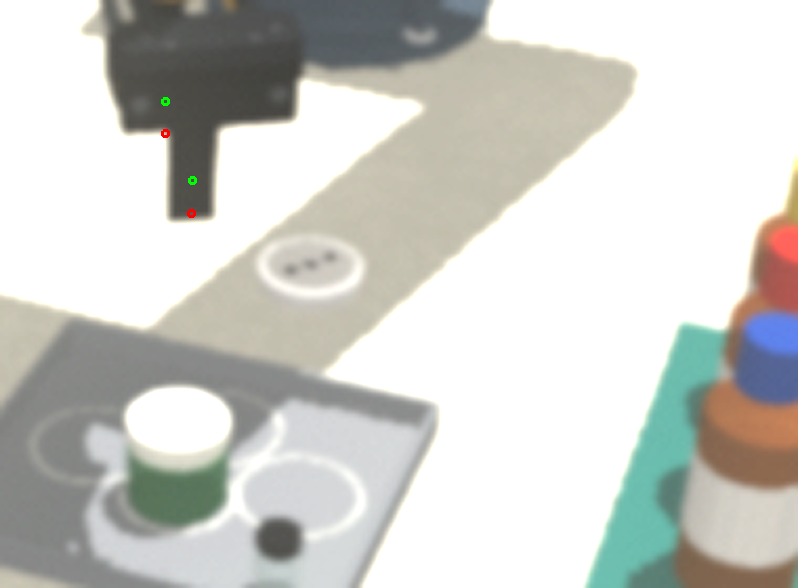

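Emit:
send_rows:
  plan:
    - [[0, 0, -0.5, 0, -0.7], [0, 0, -0.9, 0, -0.7], [0, 0, -0.9, 0, -0.7], [0, 0, -0.9, 0, -0.7], [0, 0, -0.8, 0, -0.7], [0, 0, -0.6, 0, -0.7], [0, 0, 0, 0, -0.7], [0, 0, 0, 0, -0.7]]

```text
time_s: 37.2
position: [0.5936, 0.0374, 0.052]
tcp_rot: [[-0.427, 0.904, -0.0], [0.904, 0.427, 0.0], [0.0, -0.0, -1.0]]
force: [0.6, 0.2, -0.3]
opening: 0.852
```

```bash
python3 ov.py l
```

```text
[0.59359351 0.03743536 0.05203469] [ -7.1  40.9  93.6   0.   45.5 -32.4] 0.8520935259890519
```

View pics/l_scene.png

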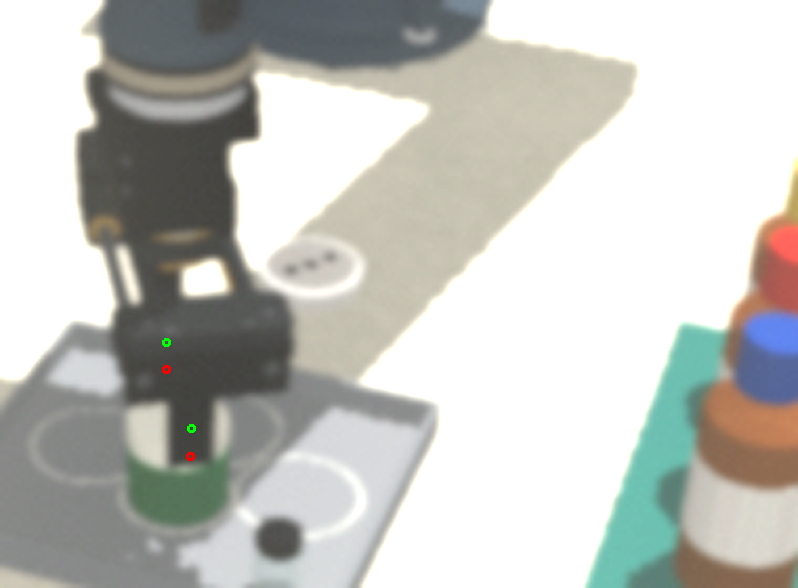

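Emit:
send_rows:
  plan:
    - [[0, 0, -0.5, 0, -0.7], [0, 0, -0.5, 0, -0.7], [0, 0, -0.4, 0, -0.7], [0, 0, 0, 0, -0.7], [0, 0, 0, 0, -0.7], [0, 0, 0, 0, -0.4], [0, 0, 0, 0, -0.25], [0, 0, 0, 0, 0], [0, 0, 0, 0, 1], [0, 0, 0, 0, 1], [0, 0, 0, 0, 1], [0, 0, 0, 0, 1]]

```text
time_s: 38.5
position: [0.5941, 0.0371, 0.0104]
tcp_rot: [[-0.427, 0.904, 0.001], [0.904, 0.427, -0.0], [-0.001, 0.001, -1.0]]
force: [0.6, -0.6, 3.5]
opening: 0.594
```

Emit:
send_rows:
  plan:
    - [[0, 0, 0.2, 0, 1], [0, 0, 0.5, 0, 1], [0, 0, 0.8, 0, 1], [0, 0, 0.8, 0, 1], [0, 0, 0.8, 0, 1], [0, 0, 0.4, 0, 1], [0, 0, 0.2, 0, 1], [0, 0, 0, 0, 1]]

```text
time_s: 39.3
position: [0.5936, 0.0371, 0.1216]
tcp_rot: [[-0.427, 0.904, 0.001], [0.904, 0.427, -0.0], [-0.001, 0.001, -1.0]]
force: [0.1, 0.0, -0.7]
opening: 0.595
```

Emit:
send_rows:
  plan:
    - [[-0.03, -0.2, 0, 0, 1], [-0.06, -0.4, 0, 0, 1], [-0.103, -0.7, 0, 0, 1], [-0.103, -0.7, 0, 0, 1], [-0.103, -0.7, 0, 0, 1], [-0.103, -0.7, 0, 0, 1], [-0.103, -0.7, 0, 0, 1], [-0.103, -0.7, 0, 0, 1], [-0.103, -0.7, 0, 0, 1], [-0.103, -0.7, 0, 0, 1], [-0.103, -0.7, 0, 0, 1], [-0.103, -0.7, 0, 0, 1], [-0.103, -0.7, 0, 0, 1], [-0.103, -0.7, 0, 0, 1], [-0.103, -0.7, 0, 0, 1], [-0.103, -0.7, 0, 0, 1], [-0.103, -0.7, 0, 0, 1], [-0.09, -0.6, 0, 0, 1], [-0.06, -0.4, 0, 0, 1], [-0.025, -0.16, 0, 0, 1]]

```text
time_s: 41.3
position: [0.5386, -0.3323, 0.1204]
tcp_rot: [[-0.425, 0.905, -0.0], [0.905, 0.425, 0.0], [0.0, -0.0, -1.0]]
force: [1.1, 0.4, -0.6]
opening: 0.591
```

Emit:
send_rows:
  plan:
    - [[0, 0, 0, 0, 1], [0, 0, -0.3, 0, 1], [0, 0, -0.5, 0, 1], [0, 0, -0.3, 0, 1], [0, 0, 0, 0, 1], [0, 0, 0, 0, 1]]

```text
time_s: 41.9
position: [0.5391, -0.3301, 0.0872]
tcp_rot: [[-0.427, 0.904, -0.001], [0.904, 0.427, 0.001], [0.001, -0.001, -1.0]]
force: [0.0, 0.1, -1.3]
opening: 0.589
```

```bash
sed -i 's/290,110,190,140/130,70,140,110/;s/130,150,190,110/400,150,140,110/;s/f=4.2/f=5.4/' ov.py; python3 ov.py m
```

```text
[ 0.53908643 -0.33012915  0.08718541] [-41.6  40.   86.9   0.   53.1 -66.9] 0.5887948851421142
```

View pics/m_scene.png

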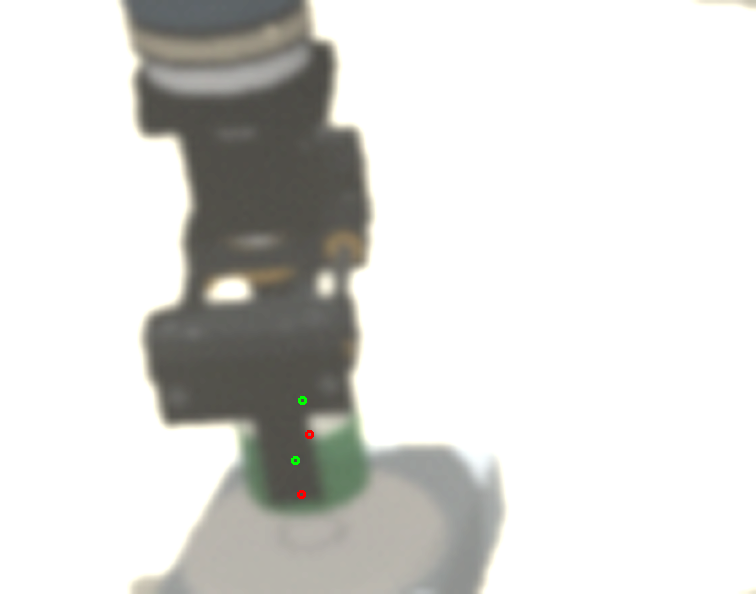

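View pics/m_top.png

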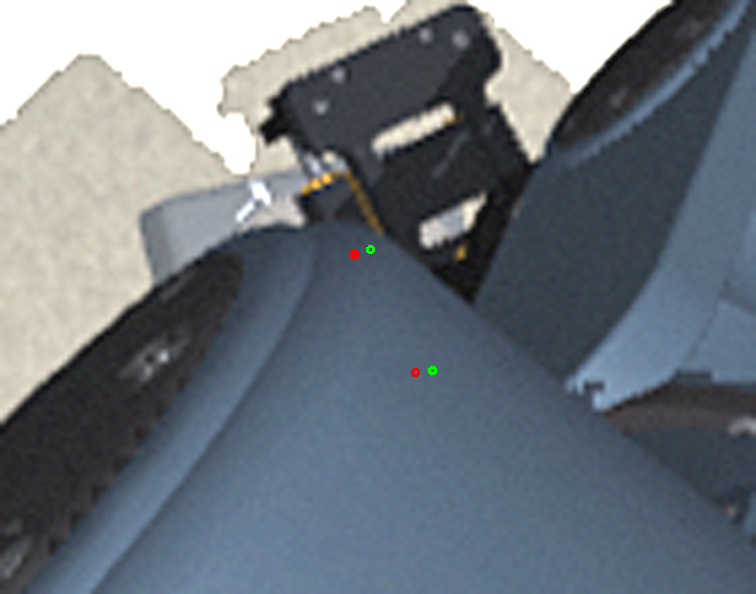

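```bash
python3 - <<'E'
from h import *
r=imaging.capture("scene");x0,y0,f=130,70,5.4
img=cv2.resize(r["img"][y0:y0+110,x0:x0+140],None,fx=f,fy=f,interpolation=2)
th=np.linspace(0,2*np.pi,120)
def circ(c,R,z,col):
    pts=np.array([((proj(r,[c[0]+R*np.cos(t),c[1]+R*np.sin(t),z])-[x0,y0]+.5)*f-.5) for t in th]).round().astype(np.int32)
    cv2.polylines(img,[pts],True,col,1)
p=bot.read_state()["position"]; zb=p[2]-.0104+.004
for z in (zb,zb+.036,zb+.05): circ(p[:2],.026,z,(0,255,255))
circ([.5398,-.3306],.056,.058,(0,0,255));circ([.5398,-.3306],.0075,.058,(0,0,255))
cv2.imwrite("pics/m2.png",img)
E
```

```text
(no output)
```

View pics/m2.png

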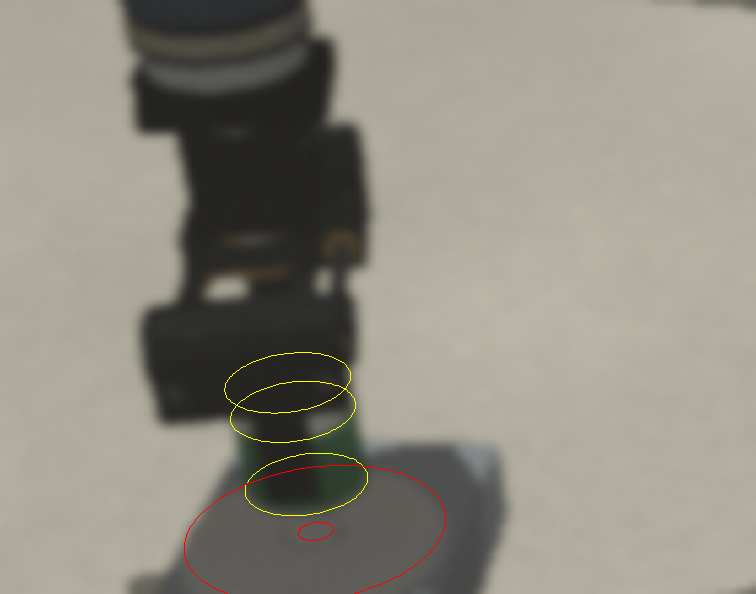

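Emit:
send_rows:
  plan:
    - [[0, 0, -0.3, 0, 1], [0, 0, -0.25, 0, 1], [0, 0, -0.1, 0, 1], [0, 0, 0, 0, 1], [0, 0, 0, 0, 1]]

```text
time_s: 42.55
position: [0.5392, -0.3307, 0.0682]
tcp_rot: [[-0.427, 0.904, -0.0], [0.904, 0.427, 0.0], [0.0, -0.0, -1.0]]
force: [-0.8, -1.2, -1.3]
opening: 0.592
```

Emit:
send_rows:
  plan:
    - [[0, 0, -0.05, 0, 1], [0, 0, 0, 0, 1], [0, 0, -0.05, 0, 1], [0, 0, 0, 0, 1], [0, 0, -0.03, 0, 1], [0, 0, 0, 0, 1]]

```text
time_s: 43.15
position: [0.5392, -0.3307, 0.0645]
tcp_rot: [[-0.427, 0.904, -0.0], [0.904, 0.427, 0.0], [0.0, -0.0, -1.0]]
force: [-0.2, -0.1, -1.0]
opening: 0.595
```

Emit:
send_rows:
  plan:
    - [[0, 0, -0.03, 0, 1], [0, 0, 0, 0, 1], [0, 0, -0.03, 0, 1], [0, 0, 0, 0, 1]]

```text
time_s: 43.55
position: [0.5393, -0.3307, 0.0644]
tcp_rot: [[-0.427, 0.904, 0.0], [0.904, 0.427, -0.0], [-0.0, 0.0, -1.0]]
force: [-3.1, 1.2, 9.0]
opening: 0.591
```

Emit:
send_rows:
  plan:
    - [[0, 0, 0, 0, -0.3], [0, 0, 0, 0, -0.5], [0, 0, 0, 0, -0.7], [0, 0, 0, 0, -0.7], [0, 0, 0, 0, -0.7], [0, 0, 0.3, 0, -0.7], [0, 0, 0.7, 0, -0.7], [0, 0, 1, 0, -0.7], [0, 0, 1, 0, -0.7], [0, 0, 1, 0, -0.7], [0, 0, 0.5, 0, -0.7], [0, 0.9, 0, 0, -0.15], [0, 0.9, 0, 0, -0.15], [0, 0.9, 0, 0, -0.15], [0, 0.9, 0, 0, -0.15], [0, 0, 0, 0, -0.15], [0, 0, 0, 0, -0.15]]

```text
time_s: 45.25
position: [0.5396, -0.2226, 0.1985]
tcp_rot: [[-0.428, 0.904, 0.001], [0.904, 0.428, -0.001], [-0.002, 0.0, -1.0]]
force: [0.2, -0.9, -0.0]
opening: 0.582
```

```bash
python3 - <<'E'
from h import *
out=[]
for c in("top","scene"):
    r=imaging.capture(c);m=mark_of(c,"jar");print(c,m[:1],mark_of(c,"stirrer_plate")[:1])
    x0,y0=(410,150) if c=="top" else (145,110)
    f=4
    img=cv2.resize(r["img"][y0:y0+110,x0:x0+95],None,fx=f,fy=f,interpolation=2)
    th=np.linspace(0,2*np.pi,120)
    def circ(cc,R,z,col):
        pts=np.array([((proj(r,[cc[0]+R*np.cos(t),cc[1]+R*np.sin(t),z])-[x0,y0]+.5)*f-.5) for t in th]).round().astype(np.int32)
        cv2.polylines(img,[pts],True,col,1)
    P=[.5398,-.3306]
    circ(P,.026,.108,(0,255,255)); circ(P,.056,.058,(0,0,255)); circ(P,.026,.058,(0,255,255))
    out.append(img)
cv2.imwrite("pics/n.png",np.hstack(out))
E
```

```text
top [] []
scene [] [{'at': [0.5428, -0.3293, 0.0575], 'conf': 0.56}]
```

View pics/n.png

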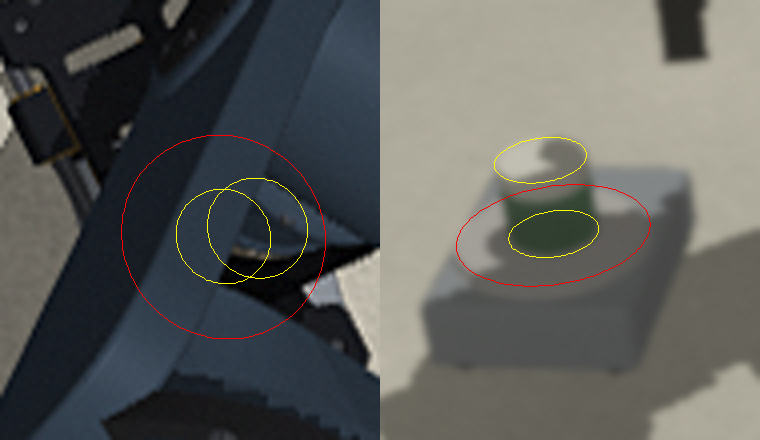

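Emit:
send_rows:
  plan:
    - [[-0.073, 0.956, 0, 0, -0.15], [-0.073, 0.956, 0, 0, -0.15], [-0.073, 0.956, 0, 0, -0.15], [-0.073, 0.956, 0, 0, -0.15], [-0.073, 0.956, 0, 0, -0.15], [-0.073, 0.956, 0, 0, -0.15], [-0.073, 0.956, 0, 0, -0.15], [-0.073, 0.956, 0, 0, -0.15], [-0.073, 0.956, 0, 0, -0.15], [-0.073, 0.956, 0, 0, -0.15], [-0.073, 0.956, 0, 0, -0.15], [-0.073, 0.956, 0, 0, -0.15], [-0.073, 0.956, 0, 0, -0.15], [-0.073, 0.956, 0, 0, -0.15], [-0.073, 0.956, 0, 0, -0.15], [-0.073, 0.956, 0, 0, -0.15], [-0.073, 0.956, 0, 0, -0.15], [-0.073, 0.956, 0, 0, -0.15], [-0.073, 0.956, 0, 0, -0.15], [0, 0, 0, 0, -0.15]]

```text
time_s: 47.55
position: [0.4978, 0.3251, 0.1977]
tcp_rot: [[-0.429, 0.903, 0.001], [0.903, 0.429, 0.002], [0.001, 0.002, -1.0]]
force: [0.2, 0.4, -0.5]
opening: 0.566
```

Emit:
send_rows:
  plan:
    - [[0, 0, 0, 0, -0.15], [0, 0, 0, 0, -0.15]]

```text
time_s: 47.75
position: [0.4978, 0.3212, 0.1975]
tcp_rot: [[-0.426, 0.905, -0.001], [0.905, 0.426, -0.001], [-0.0, -0.001, -1.0]]
force: [0.3, 0.1, -0.1]
opening: 0.575
```

```bash
sed -i 's/130,70,140,110/390,90,140,140/' ov.py; sed -i 's/400,150,140,110/100,150,140,140/;s/f=5.4/f=4.2/' ov.py; python3 ov.py o; python3 - <<'E'
from h import *
r=imaging.capture("top")
m=capmask(r["img"],"red"); print(m[150:290,100:240].sum())
print([mark_of("scene","red_bottle"),mark_of("scene","yellow_bottle"),mark_of("scene","blue_bottle")])
E
```

```text
[0.49775709 0.32118772 0.19752301] [22.  29.1 88.1 -0.  62.9 -3.2] 0.5749599461820948
168
[[], [], [{'at': [0.5756, 0.3147, 0.0002], 'conf': 0.63}]]
```

View pics/o_scene.png

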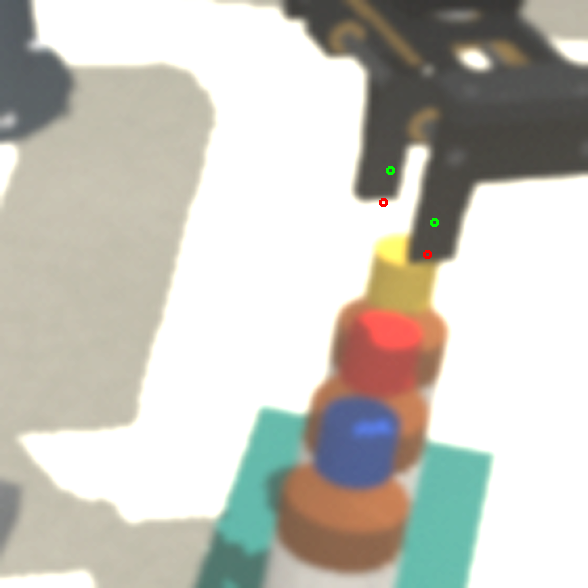

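Emit:
send_rows:
  plan:
    - [[0, 0, -0.5, 0, -0.15], [0, 0, -0.6, 0, -0.15], [0, 0, -0.6, 0, -0.15], [0, 0, -0.5, 0, -0.15], [0, 0, -0.4, 0, -0.15], [0, 0, 0, 0, -0.15], [0, 0, 0, 0, -0.15], [0, 0, 0, 0, 0.1], [0, 0, 0, 0, 0.3], [0, 0, 0, 0, 1], [0, 0, 0, 0, 1], [0, 0, 0, 0, 1], [0, 0, 0, 0, 1]]

```text
time_s: 49.35
position: [0.4983, 0.3225, 0.1204]
tcp_rot: [[-0.427, 0.904, 0.002], [0.904, 0.427, 0.001], [-0.0, 0.002, -1.0]]
force: [0.3, -0.6, 3.6]
opening: 0.384
```

Emit:
send_rows:
  plan:
    - [[0, 0, 0.1, 0, 1], [0, 0, 0.3, 0, 1], [0, 0, 0.6, 0, 1], [0, 0, 0.6, 0, 1], [0, 0, 0.6, 0, 1], [0, 0, 0.3, 0, 1], [0, 0, 0, 0, 1]]

```text
time_s: 50.05
position: [0.4982, 0.3225, 0.196]
tcp_rot: [[-0.427, 0.904, 0.002], [0.904, 0.427, 0.001], [-0.0, 0.002, -1.0]]
force: [1.0, -0.6, -3.6]
opening: 0.384
```

Emit:
send_rows:
  plan:
    - [[0.04, -0.2, 0, 0, 1], [0.08, -0.4, 0, 0, 1], [0.142, -0.7, 0, 0, 1], [0.142, -0.7, 0, 0, 1], [0.142, -0.7, 0, 0, 1], [0.142, -0.7, 0, 0, 1], [0.142, -0.7, 0, 0, 1], [0.142, -0.7, 0, 0, 1], [0.142, -0.7, 0, 0, 1], [0.142, -0.7, 0, 0, 1], [0.142, -0.7, 0, 0, 1], [0.142, -0.7, 0, 0, 1], [0.142, -0.7, 0, 0, 1], [0.142, -0.7, 0, 0, 1], [0.142, -0.7, 0, 0, 1], [0.142, -0.7, 0, 0, 1], [0.1, -0.5, 0, 0, 1], [0.06, -0.3, 0, 0, 1], [0.02, -0.15, 0, 0, 1], [0, 0, 0, 0, 1]]

```text
time_s: 52.05
position: [0.566, -0.0185, 0.1945]
tcp_rot: [[-0.426, 0.905, -0.001], [0.905, 0.426, 0.0], [0.001, -0.0, -1.0]]
force: [-0.8, 0.3, -2.6]
opening: 0.382
```

Emit:
send_rows:
  plan:
    - [[0, 0, -0.3, 0, 1], [0, 0, -0.5, 0, 1], [0, 0, -0.5, 0, 1], [0, 0, -0.5, 0, 1], [0, 0, -0.3, 0, 1], [0, 0, -0.1, 0, 1], [0, 0, 0, 0, 1], [0, 0, 0, 0, 1]]

```text
time_s: 52.85
position: [0.5668, -0.0182, 0.1293]
tcp_rot: [[-0.427, 0.904, 0.001], [0.904, 0.427, -0.0], [-0.001, 0.001, -1.0]]
force: [0.7, -0.3, -1.8]
opening: 0.383
```

```bash
sed -i 's/390,90,140,140/250,90,140,140/' ov.py; python3 ov.py p
```

```text
[ 0.56676464 -0.01822614  0.12925366] [-13.1  32.5  95.3   0.   52.1 -38.4] 0.38312803657365835
```

View pics/p_scene.png

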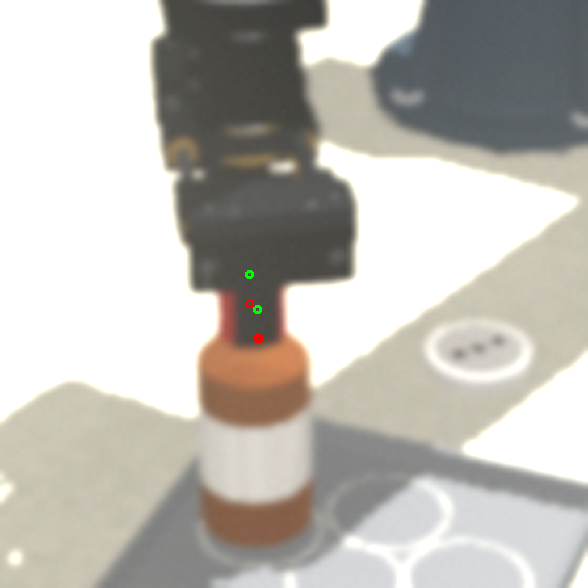

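Red hangs upright over its circle (~(258,540)). Lowering it.

Emit:
send_rows:
  plan:
    - [[0, 0, -0.15, 0, 1], [0, 0, -0.1, 0, 1], [0, 0, 0, 0, 1], [0, 0, -0.03, 0, 1], [0, 0, 0, 0, 1], [0, 0, 0, 0, 1]]

```text
time_s: 53.55
position: [0.5663, -0.0183, 0.1204]
tcp_rot: [[-0.427, 0.904, 0.0], [0.904, 0.427, -0.0], [-0.0, 0.0, -1.0]]
force: [0.9, -1.6, -2.1]
opening: 0.38
```

Emit:
send_rows:
  plan:
    - [[0, 0, -0.03, 0, 1], [0, 0, 0, 0, 1], [0, 0, -0.03, 0, 1], [0, 0, 0, 0, 1]]

```text
time_s: 53.95
position: [0.5666, -0.0183, 0.1203]
tcp_rot: [[-0.427, 0.904, 0.001], [0.904, 0.427, -0.0], [-0.001, 0.001, -1.0]]
force: [-2.1, 0.6, 9.3]
opening: 0.382
```

Emit:
send_rows:
  plan:
    - [[0, 0, 0, 0, 0.1], [0, 0, 0, 0, -0.15], [0, 0, 0, 0, -0.15], [0, 0, 0, 0, -0.15], [0, 0, 0.3, 0, -0.15], [0, 0, 0.6, 0, -0.15], [0, 0, 0.8, 0, -0.15], [0, 0, 0.8, 0, -0.15], [-0.413, 0.966, 0, 0, -0.15], [-0.413, 0.966, 0, 0, -0.15], [-0.413, 0.966, 0, 0, -0.15], [-0.413, 0.966, 0, 0, -0.15], [-0.413, 0.966, 0, 0, -0.15], [-0.413, 0.966, 0, 0, -0.15], [-0.413, 0.966, 0, 0, -0.15], [-0.413, 0.966, 0, 0, -0.15], [-0.413, 0.966, 0, 0, -0.15], [-0.413, 0.966, 0, 0, -0.15], [-0.413, 0.966, 0, 0, -0.15], [-0.413, 0.966, 0, 0, -0.15]]

```text
time_s: 55.95
position: [0.4171, 0.3307, 0.1941]
tcp_rot: [[-0.427, 0.904, 0.001], [0.904, 0.427, 0.0], [-0.0, 0.001, -1.0]]
force: [1.0, 0.2, -0.6]
opening: 0.572
```

Emit:
send_rows:
  plan:
    - [[0, 0, 0, 0, -0.15], [0, 0, 0, 0, -0.15], [0, 0, 0, 0, -0.15]]

```text
time_s: 56.25
position: [0.4179, 0.3288, 0.1938]
tcp_rot: [[-0.426, 0.905, 0.0], [0.905, 0.426, -0.0], [-0.0, 0.0, -1.0]]
force: [0.8, 0.7, 0.9]
opening: 0.574
```

Emit:
send_rows:
  plan:
    - [[0, 0, -0.5, 0, -0.15], [0, 0, -0.5, 0, -0.15], [0, 0, -0.6, 0, -0.15], [0, 0, -0.5, 0, -0.15], [0, 0, -0.37, 0, -0.15], [0, 0, 0, 0, -0.15], [0, 0, 0, 0, -0.15], [0, 0, 0, 0, 0.1], [0, 0, 0, 0, 0.3], [0, 0, 0, 0, 1], [0, 0, 0, 0, 1], [0, 0, 0, 0, 1], [0, 0, 0, 0, 1]]

```text
time_s: 57.55
position: [0.4181, 0.3297, 0.12]
tcp_rot: [[-0.427, 0.904, 0.001], [0.904, 0.427, 0.001], [0.0, 0.001, -1.0]]
force: [0.7, 0.9, 4.7]
opening: 0.383
```

Emit:
send_rows:
  plan:
    - [[0, 0, 0.1, 0, 1], [0, 0, 0.3, 0, 1], [0, 0, 0.5, 0, 1], [0, 0, 0.5, 0, 1], [0, 0, 0.5, 0, 1], [0, 0, 0.3, 0, 1], [0, 0, 0, 0, 1]]

```text
time_s: 58.25
position: [0.4181, 0.3298, 0.1866]
tcp_rot: [[-0.427, 0.904, 0.002], [0.904, 0.427, 0.001], [0.0, 0.002, -1.0]]
force: [0.3, 0.6, -2.9]
opening: 0.382
```

Emit:
send_rows:
  plan:
    - [[0.08, -0.2, 0, 0, 1], [0.16, -0.4, 0, 0, 1], [0.244, -0.6, 0, 0, 1], [0.244, -0.6, 0, 0, 1], [0.244, -0.6, 0, 0, 1], [0.244, -0.6, 0, 0, 1], [0.244, -0.6, 0, 0, 1], [0.244, -0.6, 0, 0, 1], [0.244, -0.6, 0, 0, 1], [0.244, -0.6, 0, 0, 1], [0.244, -0.6, 0, 0, 1], [0.244, -0.6, 0, 0, 1], [0.244, -0.6, 0, 0, 1], [0.244, -0.6, 0, 0, 1], [0.244, -0.6, 0, 0, 1], [0.244, -0.6, 0, 0, 1], [0.14, -0.35, 0, 0, 1], [0.08, -0.22, 0, 0, 1], [0, 0, 0, 0, 1], [0, 0, 0, 0, 1]]

```text
time_s: 60.25
position: [0.5332, 0.0427, 0.1852]
tcp_rot: [[-0.427, 0.904, -0.001], [0.904, 0.427, 0.001], [0.001, -0.001, -1.0]]
force: [-1.7, -0.7, -2.1]
opening: 0.384
```

Emit:
send_rows:
  plan:
    - [[0, 0, -0.3, 0, 1], [0, 0, -0.5, 0, 1], [0, 0, -0.5, 0, 1], [0, 0, -0.4, 0, 1], [0, 0, -0.2, 0, 1], [0, 0, 0, 0, 1], [0, 0, 0, 0, 1]]

```text
time_s: 60.95
position: [0.5341, 0.0425, 0.1286]
tcp_rot: [[-0.427, 0.904, 0.0], [0.904, 0.427, -0.0], [-0.0, 0.0, -1.0]]
force: [0.4, 0.6, -2.2]
opening: 0.379
```

```bash
python3 ov.py q
```

```text
[0.53412519 0.04248497 0.12857722] [ -7.4  30.7  99.8   0.   49.5 -32.7] 0.379111131285487
```

View pics/q_scene.png

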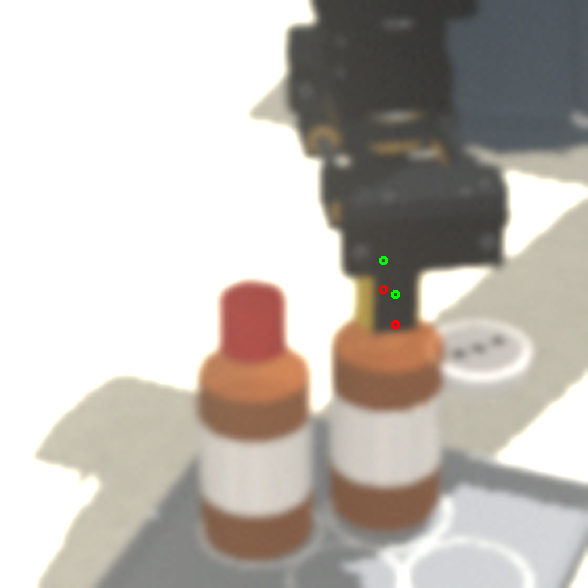

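Red stands on its circle, and yellow is just above its own.

Emit:
send_rows:
  plan:
    - [[0, 0, -0.15, 0, 1], [0, 0, -0.1, 0, 1], [0, 0, 0, 0, 1], [0, 0, -0.03, 0, 1], [0, 0, 0, 0, 1], [0, 0, -0.02, 0, 1], [0, 0, 0, 0, 1]]

```text
time_s: 61.75
position: [0.534, 0.0423, 0.12]
tcp_rot: [[-0.427, 0.904, 0.001], [0.904, 0.427, -0.0], [-0.0, 0.0, -1.0]]
force: [-0.9, 0.7, 3.6]
opening: 0.382
```

Emit:
send_rows:
  plan:
    - [[0, 0, 0, 0, 0.1], [0, 0, 0, 0, -0.15], [0, 0, 0, 0, -0.15], [0, 0, 0, 0, -0.15], [0, 0, 0.3, 0, -0.15], [0, 0, 0.6, 0, -0.15], [0, 0, 0.8, 0, -0.15], [0, 0, 0.75, 0, -0.15], [0.145, 0.909, 0, 0, -0.15], [0.145, 0.909, 0, 0, -0.15], [0.145, 0.909, 0, 0, -0.15], [0.145, 0.909, 0, 0, -0.15], [0.145, 0.909, 0, 0, -0.15], [0.145, 0.909, 0, 0, -0.15], [0.145, 0.909, 0, 0, -0.15], [0.145, 0.909, 0, 0, -0.15], [0.145, 0.909, 0, 0, -0.15], [0.145, 0.909, 0, 0, -0.15], [0, 0, 0, 0, -0.15], [0, 0, 0, 0, -0.15]]

```text
time_s: 63.75
position: [0.577, 0.3154, 0.1931]
tcp_rot: [[-0.428, 0.904, -0.0], [0.904, 0.428, -0.001], [-0.0, -0.0, -1.0]]
force: [-0.1, -0.3, 0.1]
opening: 0.579
```

Emit:
send_rows:
  plan:
    - [[0, 0, -0.5, 0, -0.15], [0, 0, -0.5, 0, -0.15], [0, 0, -0.6, 0, -0.15], [0, 0, -0.5, 0, -0.15], [0, 0, -0.35, 0, -0.15], [0, 0, 0, 0, -0.15], [0, 0, 0, 0, -0.15], [0, 0, 0, 0, 0.1], [0, 0, 0, 0, 0.3], [0, 0, 0, 0, 1], [0, 0, 0, 0, 1], [0, 0, 0, 0, 1], [0, 0, 0, 0, 1]]

```text
time_s: 65.05
position: [0.5779, 0.3153, 0.1201]
tcp_rot: [[-0.427, 0.904, 0.001], [0.904, 0.427, 0.001], [-0.0, 0.002, -1.0]]
force: [0.1, -0.5, 3.7]
opening: 0.382
```

Emit:
send_rows:
  plan:
    - [[0, 0, 0.1, 0, 1], [0, 0, 0.3, 0, 1], [0, 0, 0.5, 0, 1], [0, 0, 0.5, 0, 1], [0, 0, 0.5, 0, 1], [0, 0, 0.3, 0, 1], [0, 0, 0, 0, 1]]

```text
time_s: 65.75
position: [0.5787, 0.3156, 0.1881]
tcp_rot: [[-0.427, 0.904, 0.005], [0.904, 0.427, 0.002], [-0.0, 0.005, -1.0]]
force: [1.0, -0.2, -2.7]
opening: 0.383
```

Emit:
send_rows:
  plan:
    - [[0, -0.2, 0, 0, 1], [0, -0.4, 0, 0, 1], [0, -0.55, 0, 0, 1], [0, -0.55, 0, 0, 1], [0, -0.55, 0, 0, 1], [0, -0.55, 0, 0, 1], [0, -0.55, 0, 0, 1], [0, -0.55, 0, 0, 1], [0, -0.55, 0, 0, 1], [0, -0.55, 0, 0, 1], [0, -0.55, 0, 0, 1], [0, -0.55, 0, 0, 1], [0, -0.55, 0, 0, 1], [0, -0.4, 0, 0, 1], [0, -0.2, 0, 0, 1], [0, 0, 0, 0, 1], [0, 0, 0, 0, 1]]

```text
time_s: 67.45
position: [0.5774, 0.0979, 0.1855]
tcp_rot: [[-0.427, 0.904, 0.0], [0.904, 0.427, 0.001], [0.0, 0.0, -1.0]]
force: [-0.3, 0.9, -3.5]
opening: 0.384
```

Emit:
send_rows:
  plan:
    - [[0, 0, -0.3, 0, 1], [0, 0, -0.5, 0, 1], [0, 0, -0.5, 0, 1], [0, 0, -0.4, 0, 1], [0, 0, -0.2, 0, 1], [0, 0, 0, 0, 1], [0, 0, 0, 0, 1]]

```text
time_s: 68.15
position: [0.5777, 0.0977, 0.1286]
tcp_rot: [[-0.427, 0.904, 0.001], [0.904, 0.427, 0.0], [-0.0, 0.001, -1.0]]
force: [0.4, 0.2, -2.2]
opening: 0.382
```

```bash
sed -i 's/250,90,140,140/260,110,140,140/' ov.py; python3 ov.py r
```

```text
[0.57771754 0.09773616 0.12860964] [ -1.3  33.8  92.5   0.   53.7 -26.6] 0.38217773118384324
```

View pics/r_scene.png

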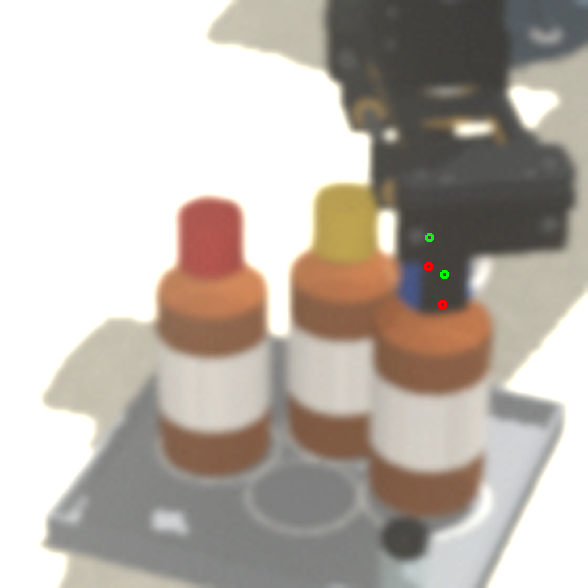

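Emit:
send_rows:
  plan:
    - [[0, 0, -0.15, 0, 1], [0, 0, -0.1, 0, 1], [0, 0, 0, 0, 1], [0, 0, -0.03, 0, 1], [0, 0, 0, 0, 1], [0, 0, -0.02, 0, 1], [0, 0, 0, 0, 1]]

```text
time_s: 68.95
position: [0.5775, 0.0976, 0.1201]
tcp_rot: [[-0.427, 0.904, 0.001], [0.904, 0.427, -0.0], [-0.0, 0.001, -1.0]]
force: [-1.5, -0.8, 2.2]
opening: 0.383
```

Emit:
send_rows:
  plan:
    - [[0, 0, 0, 0, 0.1], [0, 0, 0, 0, -0.15], [0, 0, 0, 0, -0.15], [0, 0, 0, 0, -0.15], [0, 0, 0.3, 0, -0.15], [0, 0, 0.6, 0, -0.15], [0, 0, 1, 0, -0.15], [0, 0, 1, 0, -0.15], [0, 0, 1, 0, -0.15], [-0.45, -0.5, 0, 0, -0.15], [-0.45, -0.96, 0, 0, -0.15], [-0.45, -0.96, 0, 0, -0.15], [-0.45, -0.96, 0, 0, -0.15], [-0.45, -0.96, 0, 0, -0.15], [-0.45, -0.96, 0, 0, -0.15], [-0.45, -0.96, 0, 0, -0.15], [-0.45, -0.96, 0, 0, -0.15], [-0.45, -0.96, 0, 0, -0.15], [-0.45, -0.96, 0, 0, -0.15], [-0.45, -0.96, 0, 0, -0.15]]

```text
time_s: 70.95
position: [0.4283, -0.2066, 0.2372]
tcp_rot: [[-0.427, 0.904, 0.001], [0.904, 0.427, -0.001], [-0.001, 0.001, -1.0]]
force: [-0.2, 0.4, -0.4]
opening: 0.571
```

Emit:
send_rows:
  plan:
    - [[-0.45, -0.96, 0, 0, -0.15], [-0.45, -0.96, 0, 0, -0.15], [-0.45, -0.96, 0, 0, -0.15], [-0.45, -0.96, 0, 0, -0.15], [-0.45, -0.96, 0, 0, -0.15], [-0.45, -0.96, 0, 0, -0.15], [-0.45, -0.96, 0, 0, -0.15], [-0.45, -0.96, 0, 0, -0.15], [-0.45, -0.96, 0, 0, -0.15], [-0.45, -0.96, 0, 0, -0.15], [-0.45, -0.5, 0, 0, -0.15], [0, 0, 0, 0, -0.15], [0, 0, 0, 0, -0.15], [0, 0, 0, 0, -0.15]]

```text
time_s: 72.35
position: [0.2809, -0.5072, 0.2366]
tcp_rot: [[-0.428, 0.904, 0.0], [0.904, 0.428, 0.001], [0.001, 0.001, -1.0]]
force: [-1.2, 0.4, 0.2]
opening: 0.572
```

```bash
python3 - <<'E'
from h import *
for c in ["top","scene"]:
    r=imaging.capture(c); img=r["img"]; cv2.imwrite(f"pics/z_{c}.png",img)
    if c=="top":
      for col in ["red","yellow","blue"]:
        m=capmask(img,col); n,l,st,ce=cv2.connectedComponentsWithStats(m)
        for i in range(1,n):
            x,y,w,h,a=st[i]
            if a>60 and 150<x<450 and 100<y<300: print(col,st[i],ce[i],onz(r,*ce[i],0.145))
    for n in ["jar","red_bottle","yellow_bottle","blue_bottle","stirrer_plate","vial","petri_dish","cup"]:
        print(c,n,[(m["at"],round(m["conf"],2)) for m in mark_of(c,n)][:1])
    if c=="top": cv2.imwrite("pics/z_stir.png",cv2.resize(img[165:265,415:515],None,fx=5,fy=5,interpolation=2))
E
```

```text
red [315 184  17  17 223] [322.88340807 191.74887892] [ 0.56421169 -0.01720378  0.145     ]
yellow [284 200  17  18 236] [292.02118644 208.08898305] [0.53136356 0.04356104 0.145     ]
blue [257 178  16  17 218] [264.5        186.13761468] [0.57481007 0.09882143 0.145     ]
top jar [([0.5382, -0.3289, 0.0589], 0.96)]
top red_bottle [([0.5674, -0.0138, 0.0074], 0.9)]
top yellow_bottle [([0.5369, 0.0458, 0.0058], 0.67)]
top blue_bottle [([0.541, -0.3306, 0.0591], 0.73)]
top stirrer_plate [([0.54, -0.3319, 0.0577], 0.59)]
top vial [([0.6522, 0.1063, 0.0056], 0.41)]
top petri_dish [([0.3786, 0.0639, -0.0035], 0.65)]
top cup [([0.7791, -0.0899, 0.001], 0.87)]
scene jar [([0.5369, -0.3272, 0.0617], 0.71)]
scene red_bottle [([0.563, -0.0146, 0.0039], 0.95)]
scene yellow_bottle [([0.5301, 0.0449, 0.0026], 0.79)]
scene blue_bottle [([0.5748, 0.0964, 0.0037], 0.84)]
scene stirrer_plate [([0.5385, -0.3315, 0.0577], 0.61)]
scene vial [([0.653, 0.1053, 0.0065], 0.71)]
scene petri_dish [([0.3775, 0.0601, -0.0017], 0.65)]
scene cup [([0.7801, -0.0904, 0.0008], 0.8)]
```

View pics/z_top.png

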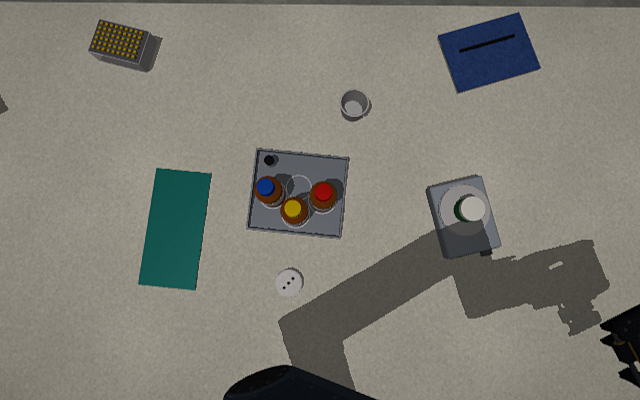

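View pics/z_stir.png

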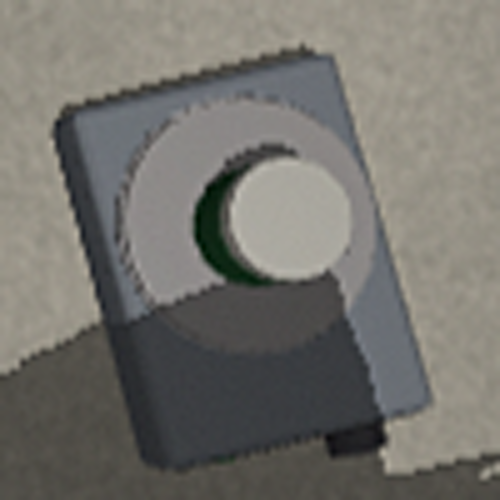

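View pics/z_scene.png

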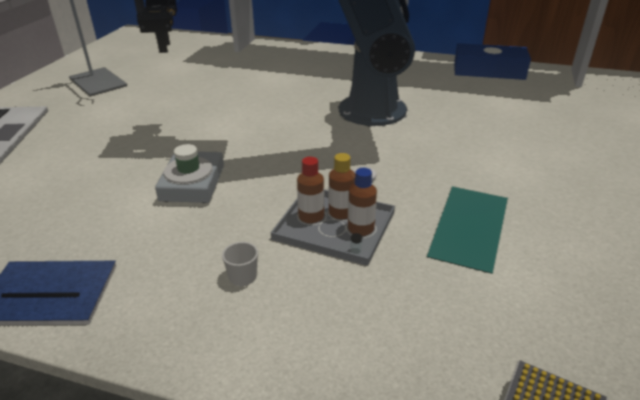

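```bash
python3 - <<'E'
from h import *
r=imaging.capture("top"); print("jar",onz(r,472.8,208.2,.108)[:2],"plate was",[.539,-.3298])
print(bot.hand_in())
E
```

```text
jar [ 0.53628768 -0.32819999] plate was [0.539, -0.3298]
the job is handed in; nothing more can be done
None
```

I moved the three bottles to the teal mat by their caps, stood the jar on the middle of the stirrer plate, put each bottle back on its own circle, and handed the job in at about 73 s. Handing in gives no verdict, so the results below are my own last checks.

- **Bottles:** seen from above, the caps are within about 2 mm of where they stood at the start. All three look upright, and I let each go only once the force reading showed it was resting.
- **Jar:** it is about 3 mm from the plate's centre by the overhead camera. The recognition network put it 2–5 mm off. Both are inside the 12 mm allowed, and the jar is upright.
- **Vial, dish and cup:** they show no shift beyond measuring noise, which is a few mm.
- **Robot:** it was clear of everything when I handed in.

**Disagreements:**
- **Tool height:** the reported height was about 22 mm too low compared with the pictures. I confirmed this with a careful fingertip touch on the bare bench, which reached about 33 N, and corrected for it afterwards.
- **Cameras:** at the start they differed by 2–5 mm in x, mostly about 3 mm, so I used the average.
- **Wrong detection:** the network's last overhead "blue_bottle" hit landed on the jar. The cap colour, the scene camera and the picture all show the blue bottle in the tray.

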